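# Clear the old plums and open the plum jar

### The job

Get things ready for the next salted-plum drink: tip the three spent plums out of the glass tumbler into the pulled-out drip tray under the purifier tap, and stand the empty tumbler upright on the bamboo coaster. Then unscrew the red cap of the plum jar, with the jar staying braced in its place in the bamboo stand; stop turning once the threads let go, lift the cap straight up and finish still holding it level just above the open mouth, a finger's width or so clear of the jar. Leave the other jar, the cups and the scoop where they are.

Things in the scene. Friction and masses are not known exactly. Their poses are not given: they have to be found in the camera images.
- tumbler: clear pale-blue glass tumbler, 90 high, 68 across the rim tapering to 58 across the foot, wall 3, floor 7 thick, about 170 g; stands on the counter with the three plums inside; origin centre of its underside, z up through the mouth. The plums slide out when it is tipped past lying level, to 105 degrees or so
- plum0: spent salted plum, dark brown, lumpy, wet and slippery, 22 across and 26 long, 10 g, lying in the tumbler; origin near its lower end
- plum1: second plum, the same
- plum2: third plum, the same
- tap_stand: white purifier tap stand, fixed: housing 180 deep (x), 220 wide (y), 58 high, origin centre of its underside, front face at its x = -90 (the robot's side), drip grille in its top. A steel gooseneck tap rises from it to 242 high; its spout hangs 42 behind the front face, tip 150 high
- tray_spot (a point): inner floor of the grey plastic pull-out drip tray, 6 above the counter, amid the part sticking out towards -x; axes as the stand's. The inside reaches 52 to its -x, 94 to either side in y, and 112 to +x (all beyond 55 to 85 is under the housing); side walls 36 above this floor, front panel 49 above the counter. It slides, stiffly (4 N)
- coaster: round bamboo coaster, 100 across, 8 thick, fixed; origin centre of its underside
- jar_stand: bamboo block for two jars, fixed: 98 (x) by 212 (y) by 36 high, with two square wells 71 wide and 28 deep, 56 either side of its centre along y; origin centre of the underside
- plum_jar: square glass jar of dark plums, 68 by 68, body 84 high, 0.4 to 0.65 kg, standing loose in one of the two wells, which keeps it from turning (2 mm play); round neck 41 across, rim 110 above its underside, with a springy white seal ring on top (to 113, and 115.5 once the cap is off). Origin centre of the underside, 8 above the counter
- plum_cap: red screw cap of the plum jar: 60 across 12 flats (one faces its +x, the rest every 30 degrees), 20 high, 30 g, a white dash on top along its +x; origin centre of its lower edge, 97 above the jar's underside when tight. About 0.5 N m turns it. Its x axis starts 2 to 7 degrees anticlockwise of the jar's; 65 degrees more anticlockwise (seen from above) frees it
- jar_mouth (a point): centre of the plum jar's glass rim, 110 above its underside. The cap's three inner lugs sit under short neck threads, the seal pressing up with 20 N; unscrewing lifts the cap 1 mm. At 56 degrees between the cap's and the jar's x axes the threads let go: the upward push on the grip jumps by 2 to 5 N, some drag stays. Past 85 the lugs jam. Lifted 20 straight up, the cap is clear
- sugar_jar: like jar of pale rock sugar with a white cap 60 across, closed, 117 high, in the other well; to be left alone; origin centre of its underside
- cup_stack: stack of four melamine cups, 74 across, 141 high, to be left alone; origin centre of its underside
- scoop: steel scoop lying at the back right, 175 long, to be left alone; origin under the joint of bowl and handle
There are look-alikes about, which are no part of the job. Several things look just like the jar_stand: the one meant starts farthest to the robot's left.

How it is judged:
On the way, in this order (a step that is already met when the one before it is completed fails the run):
1. the tumbler is tipped and all three plums have dropped from it into the tray (x of plum0 in the frame of tray_spot between -0.055 and 0.115 m and y of plum0 in the frame of tray_spot between -0.097 and 0.097 m and z of each of plum0, plum1, plum2 in the frame of tray_spot below 0.045 m and x of plum1 in the frame of tray_spot between -0.055 and 0.115 m and y of plum1 in the frame of tray_spot between -0.097 and 0.097 m and x of plum2 in the frame of tray_spot between -0.055 and 0.115 m and y of plum2 in the frame of tray_spot between -0.097 and 0.097 m and angle between tumbler's own z axis and vertical above 1 rad), for 0.1 s.
2. the tumbler stands upright on the coaster, let go (x of plum0 in the frame of tray_spot between -0.055 and 0.115 m and y of plum0 in the frame of tray_spot between -0.097 and 0.097 m and z of each of plum0, plum1, plum2 in the frame of tray_spot below 0.045 m and x of plum1 in the frame of tray_spot between -0.055 and 0.115 m and y of plum1 in the frame of tray_spot between -0.097 and 0.097 m and x of plum2 in the frame of tray_spot between -0.055 and 0.115 m and y of plum2 in the frame of tray_spot between -0.097 and 0.097 m and horizontal distance between tumbler and coaster below 0.022 m and angle between tumbler's own z axis and vertical below 0.08 rad and height (world z) of tumbler below 0.02 m and contact force between the fingers and tumbler below 0.05 N and linear speed of tumbler below 0.03 m/s), for 0.2 s.
3. the red cap is turned until its threads let go, the jar seated in its well (angle between the x axis of plum_cap and the x axis of plum_jar, either way round above 0.85 rad and z of plum_cap in the frame of plum_jar below 0.106 m and z of plum_jar in the frame of jar_stand below 0.014 m), for 0.1 s.
At the end, for the whole second after the job is handed in: Plums in the tray; tumbler let go, upright (5 deg), centred on the coaster within 22 mm; plum jar seated in its well; the cap gripped, still, level within 11 deg, over the mouth within 20 mm, its lower edge 1 to 45 mm above the seal, not touching the jar (all of step 2 and contact force between the fingers and plum_cap above 0.5 N and contact force between plum_cap and plum_jar below 0.1 N and z of plum_cap in the frame of plum_jar between 0.116 and 0.16 m and horizontal distance between plum_cap and plum_jar below 0.02 m and angle between plum_cap's own z axis and vertical below 0.2 rad and linear speed of plum_cap below 0.03 m/s and z of plum_jar in the frame of jar_stand below 0.014 m and angle between plum_jar's own z axis and vertical below 0.05 rad); the arm keeps its last pose, push and grip.
It fails at once if the plum jar is pulled up out of its well (z of plum_jar in the frame of jar_stand above 0.02 m).
It fails at once if the cap is turned far past the point where the threads let go (86 degrees from tight) (angle between the x axis of plum_cap and the x axis of plum_jar, either way round above 1.5 rad).
It fails at once if the sugar jar, the cups or the scoop is shifted by more than 30 mm (distance of any of sugar_jar, cup_stack, scoop from where it was at the start of the episode above 0.03 m).
It also fails if it takes over 61 s, if anything falls off the work surface, if the arm or the gripper's body presses on something with over 40 N, if the wrist force passes 120 N, or if a joint passes its speed limit or range.

### The arm

A 6-joint arm with a two-finger parallel gripper is mounted at the origin on the work surface. World frame = base frame: x ahead of the robot, y to its left, z up, the work surface at z = 0. Lengths are in m, angles in rad, forces in N, time in s.
With the tool pointing down it reaches from about 0.4 to 0.925 m from the base axis. Payload 12.5 kg.
Tool frame: the origin (TCP) lies at the very end of the fingers, on their centre line; the grasp point (between the pads) lies 19 mm behind it; z points along the fingers, y is the direction in which the jaws open and shut (so a half turn about z gives the same grasp; the last joint's range is limited). The gripper opens to 95 mm and grips with 3 to 60 N. Pads are 20 mm wide; open, the fingers measure 119 mm over their backs; the gripper's body (75 mm by 180 mm) begins 59 mm behind the grasp point.
Start: joints at [-1.289, 0.491, 1.559, -0, 1.092, -0.106], TCP at [0.236, -0.579, 0.215] pointing down, gripper open.
Joint ranges: [-3.1, 3.1], [-0.84, 2.19], [0.05, 2.79], [-1.13, 4.28], [0.06, 2.93], [-2.69, 2.69]. Speed limits (rad/s): [2.22, 2.22, 2.79, 3.14, 3.14, 3.14].

### API

Orientations are given as a unit quaternion [x, y, z, w].
In Python, from bench import robot, camera, sign_off gives the robot as it stands. The module is installed in compiled form; this text tells all that it offers.
- The arm moves only by the tool step_arm, never from a script. Its argument "increments" is a list that holds one entry, the list of rows, each a list of 6 numbers: the shift along the world's x, y, z in m, then the turn, a rotation vector about the world's x, y, z in degrees. In form: [[[x, y, z, rx, ry, rz], ...]]. A call has 1 to 5 rows; each row is the pose to reach, as a shift and turn from the pose commanded when the call began; what a row does not reach only later rows make up. A row lasts 1/8 s, in which the tool goes at most 62.5 mm and 10.7 degrees, less where a joint would pass 70% of its speed; a pose out of reach is approached as far as the arm can. A call with a gripper value outside its range is refused whole. "gripper" is the opening in per cent of the stroke, from 0 (shut) to 100 (fully open), set as the call begins (left out, the last holds). The fingers move at their own pace and stop on an object; the grip force is fixed at half the most. Time passes only in rows, so rows that repeat a pose let the fingers close. It gives the time, the measured TCP pose, the force and the opening at its end, in the units of the state.
- robot.sense(): the state, without advancing time (a new reading comes with each control period).
- camera(name): name is "scene" or "top" or "wrist"; returns a dict with "color" (420x560x3 uint8, red, green, blue), "fx", "fy", "cx", "cy" (pixels), "dist" ([k1, k2, p1, p2, k3] as OpenCV has them; the pictures are not rectified), "position" and "orientation" of the camera in the world. Camera axes: x right, y down, z forward; pixel columns grow to the right and rows downward; lengths in m; the calibration is good to about 2 mm. A picture is of the moment at which its call begins. There is no depth.
- sign_off(): hands the job in, once; it reports no verdict.
The state is a dict: "time_s": time; "q": joint angles; "joint_vel": joint speeds; "tau": joint torques, N m; "eef_pos": TCP position; "ee_rot": TCP orientation; "contact_force": force on the tool from outside, world axes, zero at the start; "moment": the same for the moment, N m; "width": opening from 0.0 (shut) to 1.0 (fully open).
Only numpy, scipy, OpenCV 4.12 (cv2) and the standard library are available. Lean on these libraries where they do the work, as an engineer would, in place of code of your own. Each camera call takes 0.05 s, during which the arm holds its last target.

## Working session

There is one attempt and no reset: what is moved stays moved. The work goes in short steps, Python scripts to look and compute and a tool call to move; the robot and the scene stay as the last step left them, time stands still between calls to the robot, and variables do not carry over. Pictures are saved under pics/ and viewed, and the job is handed in when it is done.

Besides the shell and the picture viewer there is one more tool, called after "Emit:" as a command line: name --argument value ..., lists and objects as JSON in quotes. step_arm: Moves the arm, as the interface text tells. Its arguments: {"type":"object","properties":{"increments":{"type":"array"},"gripper":{"type":"number"}},"required":["increments"]}

```bash
mkdir -p pics; cat > h.py <<'E'
import numpy as np, cv2
from scipy.spatial.transform import Rotation as R
from bench import robot, camera
def snap(n,f=None):
    c=camera(n)
    if f: cv2.imwrite('pics/'+f,c['color'][:,:,::-1])
    return c
def KD(c): return np.array([[c['fx'],0,c['cx']],[0,c['fy'],c['cy']],[0,0,1]]),np.array(c['dist'],float)
def ray(c,uv):
    K,D=KD(c); p=cv2.undistortPoints(np.array(uv,float).reshape(-1,1,2),K,D).reshape(-1,2)
    d=np.c_[p,np.ones(len(p))]; return np.array(c['position']),R.from_quat(c['orientation']).apply(d)
def onz(c,uv,z):
    o,d=ray(c,uv); return o+d*((z-o[2])/d[:,2])[:,None]
def proj(c,P):
    K,D=KD(c); r=R.from_quat(c['orientation']).inv(); q=r.apply(np.atleast_2d(P)-np.array(c['position']))
    return cv2.projectPoints(q,np.zeros(3),np.zeros(3),K,D)[0].reshape(-1,2)
E
python3 - <<'E'
from h import *
for n in ['scene','top','wrist']:
    c=snap(n,n+'0.png'); print(n,c['position'],R.from_quat(c['orientation']).as_matrix().round(3).tolist(),c['fx'],c['dist'])
print(robot.sense())
E
```

```text
scene [1.59908652 0.18225432 1.16987613] [[-0.142, 0.711, -0.688], [0.99, 0.088, -0.113], [-0.02, -0.697, -0.717]] 499.6155679726034 [-0.17952409  0.          0.          0.          0.        ]
top [0.46049187 0.01014833 1.09315153] [[-0.0, -0.997, 0.075], [-1.0, 0.001, 0.015], [-0.015, -0.075, -0.997]] 397.9806430374561 [-0.03911466  0.          0.          0.          0.        ]
wrist [ 0.30756073 -0.54989262  0.38346679] [[0.378, -0.892, -0.249], [-0.926, -0.364, -0.101], [-0.001, 0.269, -0.963]] 337.92637497966535 [-0.05827241  0.          0.          0.          0.        ]
{'time_s': 0.15, 'q': array([-1.28858020e+00,  4.91392104e-01,  1.55927544e+00, -7.95549123e-06,
        1.09166980e+00, -1.05609565e-01]), 'joint_vel': array([-0.00034171, -0.00218946, -0.00326705, -0.00172093,  0.00049587,
        0.00175556]), 'tau': array([ 7.52380802e-04, -6.12895560e+01, -2.58280206e+01,  6.91818120e-02,
        4.73345665e-02, -1.01392632e-04]), 'eef_pos': array([ 0.23633131, -0.57843057,  0.21422571]), 'ee_rot': array([ 9.81257322e-01,  1.92701659e-01, -3.63518579e-05, -3.70581628e-04]), 'contact_force': array([ 0.17640845, -0.20023303,  0.09714762]), 'moment': array([-0.04527097,  0.00762686, -0.00181012]), 'width': 1.0002406502010237}
```

View pics/scene0.png

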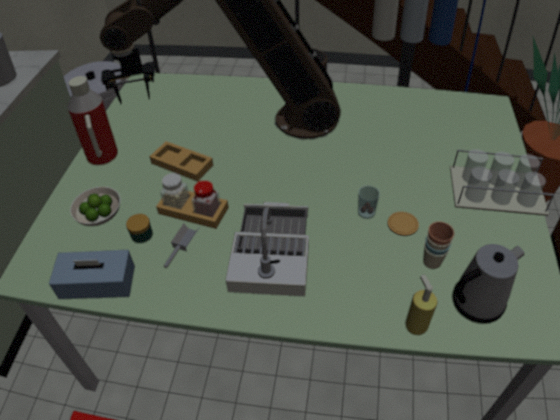

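View pics/top0.png

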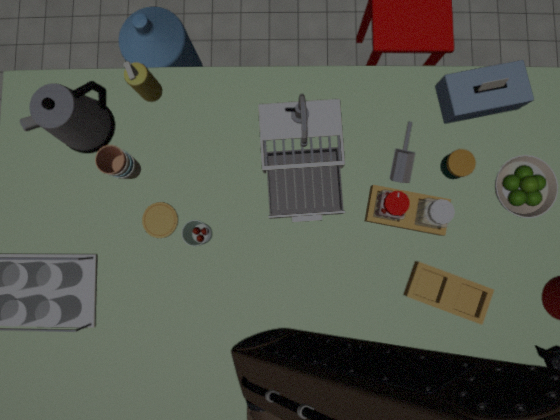

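View pics/wrist0.png

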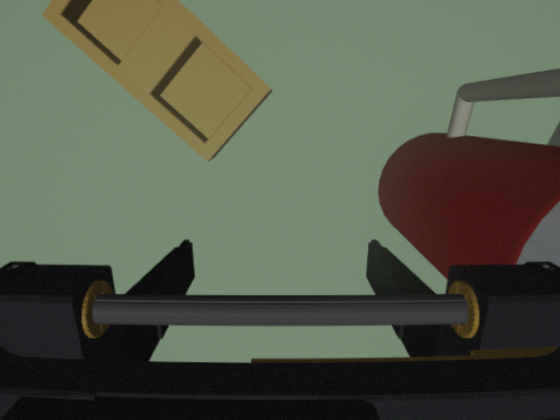

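The top view (up = +x, left = +y) shows:
- **Jar stands:** (409,210) holds both jars, and (450,292) is empty. A third may be just visible at the bottom of the wrist view. The one at (409,210) is farthest left and holds the jars, so it is the one meant.
- **Other items:** tumbler (201,233), coaster (161,220), tray (305,190), red cap (397,203).

I'll confirm these in enlarged crops.

```bash
python3 - <<'E'
from h import *
c=snap('top'); im=c['color'][:,:,::-1]
a=cv2.resize(im[120:330,355:505],None,fx=3,fy=2.85,interpolation=cv2.INTER_CUBIC)
a=cv2.resize(im[170:320,360:500],None,fx=4,fy=4,interpolation=cv2.INTER_CUBIC)
cv2.imwrite('pics/cropA.png',cv2.convertScaleAbs(a,alpha=1.6))
a=cv2.resize(im[90:270,130:360],None,fx=3.4,fy=3.3,interpolation=cv2.INTER_CUBIC)
cv2.imwrite('pics/cropB.png',cv2.convertScaleAbs(a,alpha=1.6))
s=snap('scene'); im=s['color'][:,:,::-1]
a=cv2.resize(im[135:295,145:345],None,fx=3.7,fy=3.7,interpolation=cv2.INTER_CUBIC)
cv2.imwrite('pics/cropC.png',cv2.convertScaleAbs(a,alpha=1.6))
E
```

```text
(no output)
```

View pics/cropA.png

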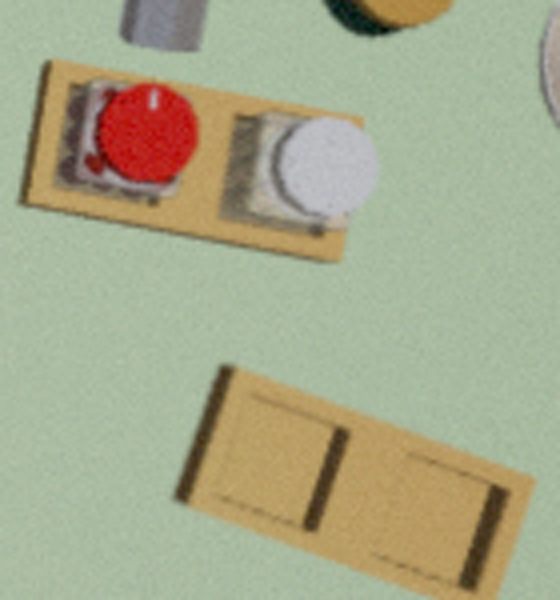

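View pics/cropB.png

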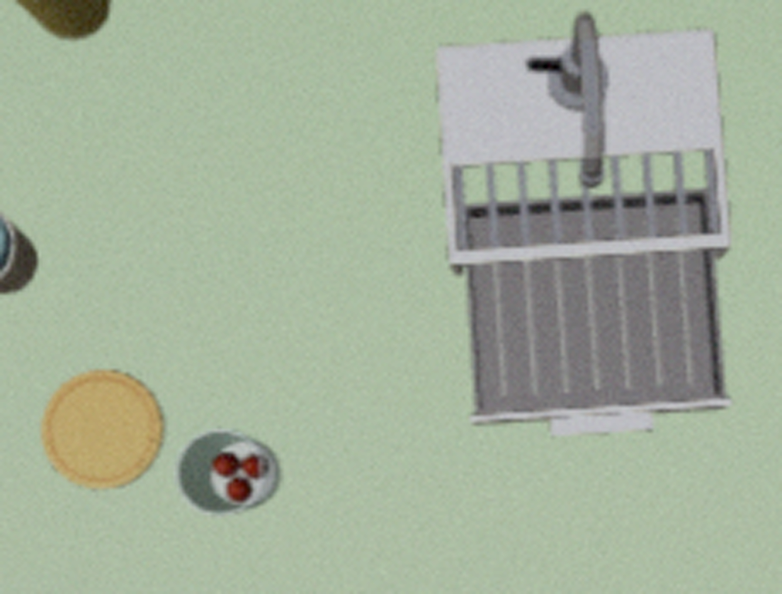

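View pics/cropC.png

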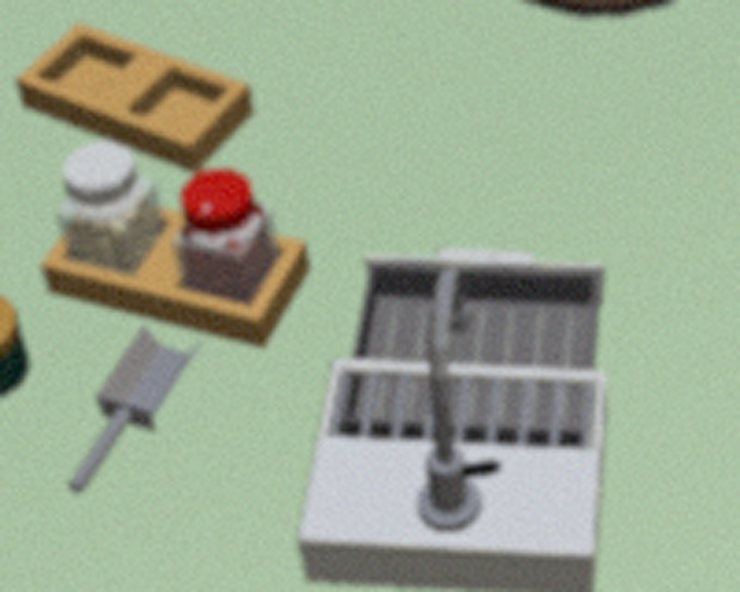

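The jars' stand is confirmed: the crop shows the red-capped and white-capped jars in it, and the look-alike is empty. Next I'll measure positions.

```bash
cat > m.py <<'E'
from h import *
c=snap('top');s=snap('scene')
def blob(cam,lo,hi,roi):
    h=cv2.cvtColor(cam['color'],cv2.COLOR_RGB2HSV); m=cv2.inRange(h,lo,hi); k=np.zeros_like(m); x0,y0,x1,y1=roi; k[y0:y1,x0:x1]=m[y0:y1,x0:x1]
    cs=cv2.findContours(k,cv2.RETR_EXTERNAL,cv2.CHAIN_APPROX_NONE)[0]; return max(cs,key=cv2.contourArea)
k=blob(c,(10,90,60),(28,255,255),(135,195,182,245)); e=cv2.fitEllipse(k); print('coaster',e,onz(c,e[0],.008))
k=blob(s,(10,90,60),(28,255,255),(380,205,425,240)); e=cv2.fitEllipse(k); print('coaster s',e,onz(s,e[0],.006))
h=cv2.cvtColor(c['color'],cv2.COLOR_RGB2HSV)
m=((h[:,:,0]<8)|(h[:,:,0]>172))&(h[:,:,1]>150)&(h[:,:,2]>90); k=np.zeros(m.shape,np.uint8); k[180:225,380:415]=m[180:225,380:415]
k=max(cv2.findContours(k,0,1)[0],key=cv2.contourArea); e=cv2.minEnclosingCircle(k); print('cap',e,cv2.boundingRect(k),onz(c,e[0],.125),onz(c,e[0],.118))
k=blob(c,(10,90,60),(28,255,255),(360,180,460,240)); r=cv2.minAreaRect(k); b=cv2.boxPoints(r); print('stand',r,onz(c,b,.036))
B=lambda p:[[x/3.4+130-.4,y/3.3+90-.4] for x,y in p]
hp=B([(454,262),(727,245),(438,46),(713,31)]); P=onz(c,hp,.058); print('housing FL FR BL BR',P)
tp=B([(474,421),(729,404)]); print('tray front panel top',onz(c,tp,.049))
print('rim L/R',onz(c,B([(178,472),(264,472),(225,430),(225,514)]),.09))
print('foot',onz(c,B([(246,474)]),.007))
E
python3 m.py
python3 - <<'E'
from h import *
c=snap('top');s=snap('scene')
a=cv2.resize(c['color'][205:260,140:230,::-1],None,fx=8,fy=8,interpolation=cv2.INTER_CUBIC)
cv2.imwrite('pics/tumT.png',cv2.convertScaleAbs(a,alpha=1.6))
a=cv2.resize(s['color'][170:250,340:430,::-1],None,fx=7,fy=7,interpolation=cv2.INTER_CUBIC)
cv2.imwrite('pics/tumS.png',cv2.convertScaleAbs(a,alpha=1.6))
E
```

```text
coaster ((159.64356994628906, 219.50816345214844), (33.790287017822266, 34.267127990722656), 49.6661376953125) [[0.51493092 0.36532077 0.008     ]]
coaster s ((402.626953125, 223.17990112304688), (21.97256088256836, 30.05557632446289), 102.13736724853516) [[0.51274573 0.3677503  0.006     ]]
cap ((397.0, 203.0), 12.369417190551758) (385, 191, 24, 25) [[ 0.54893591 -0.25417438  0.125     ]] [[ 0.54957539 -0.2560855   0.118     ]]
stand ((408.04522705078125, 209.7584686279297), (80.84123229980469, 36.85770034790039), 10.61965560913086) [[ 0.51071911 -0.19219218  0.036     ]
 [ 0.60761871 -0.21189533  0.036     ]
 [ 0.56740337 -0.42398057  0.036     ]
 [ 0.47086437 -0.40280766  0.036     ]]
housing FL FR BL BR [[ 0.64537741  0.07729843  0.058     ]
 [ 0.65858937 -0.13388558  0.058     ]
 [ 0.82246255  0.09066264  0.058     ]
 [ 0.8339966  -0.12532397  0.058     ]]
tray front panel top [[ 0.51888171  0.06191195  0.049     ]
 [ 0.53223942 -0.13512901  0.049     ]]
rim L/R [[0.47752727 0.28055699 0.09      ]
 [0.47757343 0.21607593 0.09      ]
 [0.50979005 0.2457825  0.09      ]
 [0.44546063 0.24478837 0.09      ]]
foot [[0.47732068 0.24767333 0.007     ]]
```

View pics/tumT.png

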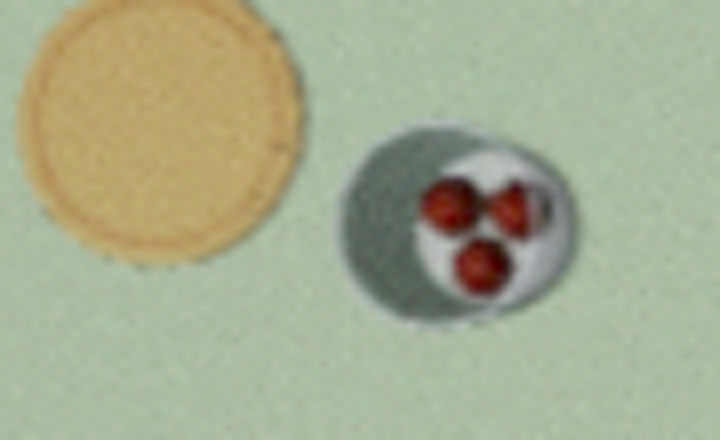

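View pics/tumS.png

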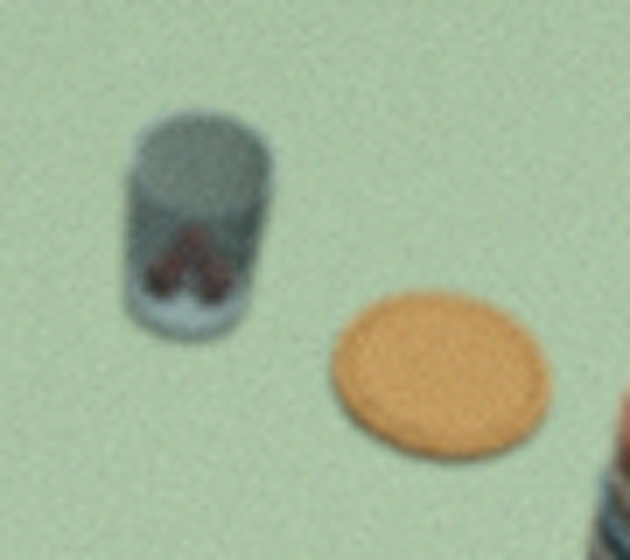

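Measured positions:

| Item | Position |
|---|---|
| Tumbler | (0.4775, 0.2475) |
| Coaster | (0.514, 0.366) |
| Cap | (0.549, -0.254) |
| Jar stand | yaw ≈ -10.7° |
| Tray spot | ≈ (0.58, -0.033), yaw ≈ 3.7° |

I'll move toward the tumbler along an arc, and use the readings to fit a kinematic model for choosing the pour posture.

Emit:
step_arm --increments '[[[0.036,0.044,0.024,0,0,0],[0.073,0.088,0.048,0,0,0],[0.11,0.131,0.072,0,0,0],[0.147,0.175,0.096,0,0,0],[0.184,0.219,0.12,0,0,0]]]'

```text
time_s: 1.08
eef_pos: [0.4213, -0.358, 0.3356]
ee_rot: [0.981, 0.193, 0.0, 0.0]
contact_force: [1.0, -0.5, 0.3]
width: 0.998
```

```bash
cat >> h.py <<'E'
import json
def log():
    s=robot.sense(); open('log.txt','a').write(json.dumps([list(s['q']),list(s['eef_pos']),list(s['ee_rot'])])+'\n')
    print(round(s['time_s'],2),'q',s['q'].round(3),'p',s['eef_pos'].round(4),'F',s['contact_force'].round(1),'w',round(s['width'],3)); 
    M=R.from_quat(s['ee_rot']).as_matrix(); print('x',M[:,0].round(3),'y',M[:,1].round(3),'z',M[:,2].round(3)); return s
E
python3 -c "
from h import *
open('log.txt','w').write(json.dumps([[-1.28858020e+00,4.91392104e-01,1.55927544e+00,0,1.09166980e+00,-1.05609565e-01],[0.23633131,-0.57843057,0.21422571],[9.81257322e-01,1.92701659e-01,-3.63518579e-05,-3.70581628e-04]])+'\n')
log()"
```

```text
1.07 q [-0.824  0.284  1.56  -0.     1.297  0.359] p [ 0.4213 -0.358   0.3356] F [ 1.  -0.5  0.3] w 0.998
x [0.926 0.378 0.   ] y [ 0.378 -0.926  0.   ] z [ 0. -0. -1.]
```

Emit:
step_arm --increments '[[[0.01,0.06,0.0,2,-5,0],[0.02,0.12,0.0,4,-10,0],[0.03,0.18,0.0,6,-16,0],[0.035,0.24,0.0,9,-22,0],[0.04,0.3,0.0,11,-28,0]]]'

```text
time_s: 1.7
eef_pos: [0.4602, -0.0581, 0.335]
ee_rot: [0.947, 0.185, 0.257, -0.047]
contact_force: [2.2, 0.5, 0.6]
width: 0.998
```

```bash
python3 -c "
from h import *
log()"
```

```text
1.7 q [-0.504 -0.018  2.028  0.542  0.851  0.375] p [ 0.4602 -0.0581  0.335 ] F [2.2 0.5 0.6] w 0.998
x [0.799 0.327 0.505] y [ 0.375 -0.927  0.007] z [ 0.47   0.184 -0.863]
```

```bash
cat > kin.py <<'E'
from h import *
from scipy.optimize import least_squares
D=[json.loads(l) for l in open('log.txt')]
def ori(q,s): return R.from_euler('ZYZYZ',[q[0],q[1]+q[2],s[0]*q[3],q[4],s[1]*q[5]])
S=(1,1)
def fk(q,p,s=None):
    s=s or S; h,a1,b,L2,L3,L6,a3=p
    A=R.from_euler('Z',q[0]); B=R.from_euler('ZY',[q[0],q[1]]); E=R.from_euler('ZY',[q[0],q[1]+q[2]])
    T=ori(q,s)
    return A.apply([a1,b,h])+B.apply([0,0,L2])+E.apply([a3,0,L3])+T.apply([0,0,L6]),T
def fit():
    f=lambda p:np.concatenate([fk(d[0],p)[0]-d[1] for d in D]+[1e-3*(np.array(p)-[.15,0,.066,.45,.4,.25,0])])
    return least_squares(f,[.15,0,.066,.45,.4,.25,0])
if __name__=='__main__':
    for s in [(1,1),(-1,1),(1,-1),(-1,-1)]:
        Cs=[(ori(d[0],s).inv()*R.from_quat(d[2])) for d in D]
        print(s,[ (Cs[0].inv()*c).magnitude().round(4) for c in Cs],Cs[0].as_matrix().round(2).tolist())
    r=fit(); print(r.x.round(4),np.abs(r.fun[:-7]).max())
E
python3 kin.py
```

```text
Traceback (most recent call last):
  File "kin.py", line 16, in <module>
    Cs=[(ori(d[0],s).inv()*R.from_quat(d[2])) for d in D]
         ~~~^^^^^^^^
  File "kin.py", line 4, in ori
    def ori(q,s): return R.from_euler('ZYZYZ',[q[0],q[1]+q[2],s[0]*q[3],q[4],s[1]*q[5]])
                         ~~~~~~~~~~~~^^^^^^^^^^^^^^^^^^^^^^^^^^^^^^^^^^^^^^^^^^^^^^^^^^^
  File "scipy/spatial/transform/_rotation.pyx", line 1413, in scipy.spatial.transform._rotation.Rotation.from_euler
ValueError: Expected axis specification to be a non-empty string of upto 3 characters, got ZYZYZ
```

```bash
sed -i "s/^def ori.*/def ori(q,s): return R.from_euler('ZY',[q[0],q[1]+q[2]])*R.from_euler('ZYZ',[s[0]*q[3],q[4],s[1]*q[5]])/" kin.py
python3 kin.py
```

```text
Traceback (most recent call last):
  File "kin.py", line 17, in <module>
    print(s,[ (Cs[0].inv()*c).magnitude().round(4) for c in Cs],Cs[0].as_matrix().round(2).tolist())
              ^^^^^^^^^^^^^^^^^^^^^^^^^^^^^^^^^
AttributeError: 'float' object has no attribute 'round'
```

```bash
sed -i "s/(Cs\[0\].inv()\*c).magnitude().round(4)/round((Cs[0].inv()*c).magnitude(),4)/" kin.py
python3 kin.py
```

```text
(1, 1) [0.0, 0.0, 0.0] [[0.0, -1.0, 0.0], [1.0, 0.0, -0.0], [0.0, 0.0, 1.0]]
(-1, 1) [0.0, 0.0, 1.0837] [[0.0, -1.0, 0.0], [1.0, 0.0, -0.0], [0.0, 0.0, 1.0]]
(1, -1) [0.0, 0.9299, 0.9621] [[0.21, -0.98, -0.0], [0.98, 0.21, -0.0], [0.0, 0.0, 1.0]]
(-1, -1) [0.0, 0.9299, 1.849] [[0.21, -0.98, -0.0], [0.98, 0.21, -0.0], [0.0, 0.0, 1.0]]
[ 0.1967 -0.      0.0659  0.5868  0.411   0.2719  0.0431] 1.1981832224450262e-06
```

```bash
cat > ik.py <<'E'
from kin import *
P=fit().x
C=R.from_matrix([[0,-1,0],[1,0,0],[0,0,1]])
lo=np.array([-3.1,-.84,.05,-1.13,.06,-2.69]);hi=np.array([3.1,2.19,2.79,4.28,2.93,2.69])
def FK(q): p,T=fk(q,P); return p,T*C
def ik(p,T,seed):
    def f(q):
        a,b=FK(q); return np.r_[(a-p)*5,(b.inv()*T).as_rotvec()]
    r=least_squares(f,np.clip(seed,lo+1e-3,hi-1e-3),bounds=(lo,hi)); return r.x,np.abs(r.fun).max()
def iks(p,T,seeds):
    out=[]
    for s in seeds:
        q,e=ik(p,T,s)
        if e<1e-4 and not any(np.abs(q-o).max()<1e-2 for o in out): out.append(q)
    return out
def orient(psi,pitch,beta=0):
    # x-axis up-side; pitch deg from up ; psi deg
    a=np.radians(psi); t=np.radians(pitch)
    d=np.array([np.sin(t)*np.cos(a),np.sin(t)*np.sin(a),np.cos(t)])
    y=np.array([np.sin(a),-np.cos(a),0]) # tool y as at start when x outward/up
    x=np.cross(y,d); return R.from_matrix(np.c_[x,y,d])
def wrist(q): p,T=FK(q); return p-T.apply([0,0,P[5]])
seeds=[[j1,j2,j3,j4,j5,j6] for j1 in(-.3,.3,) for j2 in(.3,.9) for j3 in (1.2,2.) for j4 in (-.7,0,1.5,3.1) for j5 in (.3,1.2) for j6 in (-1.5,0,1.5)]
E
cat > t.py <<'E'
from ik import *
g=np.array([.4775,.2475,.058])
for pitch in (100,110,120):
  for psi in (-30,0,20,45):
    T=orient(psi,pitch); d=T.apply([0,0,1]); tcp=g+d*.019
    for q in iks(tcp,T,seeds[::2]): print(pitch,psi,q.round(2),'wristz',wrist(q)[2].round(3))
E
timeout 500 python3 t.py
```

```text
100 0 [ 0.63  1.09  2.43  3.76  1.7  -1.35] wristz 0.102
100 20 [ 0.36  1.17  2.53  3.15  1.95 -1.56] wristz 0.102
100 45 [ 0.02  1.13  2.49  2.37  1.75 -1.9 ] wristz 0.102
110 0 [ 0.61  0.96  2.43  3.72  1.43 -1.43] wristz 0.144
110 20 [ 0.36  1.02  2.53  3.15  1.63 -1.57] wristz 0.144
110 45 [ 0.04  0.99  2.49  2.45  1.48 -1.8 ] wristz 0.144
120 0 [ 0.58  0.84  2.4   3.69  1.13 -1.51] wristz 0.184
120 20 [ 0.36  0.87  2.5   3.15  1.27 -1.57] wristz 0.184
120 45 [ 0.08  0.86  2.46  2.49  1.18 -1.69] wristz 0.184
```

```bash
cat > t2.py <<'E'
from ik import *
pick=105
obs=[]
for z in np.arange(0,.25,.02): obs+= [(.77,-.02,z)]
for x in np.arange(.69,.78,.02): obs.append((x,-.025,.235))
for z in np.arange(.15,.245,.02): obs.append((.694,-.025,z))
tap=np.array(obs)
def body(tcp,T):
    pts=[[x,y,-.019-s] for s in(.059,.1,.15) for x in(-.037,0,.037) for y in(-.09,-.045,0,.045,.09)]+[[.077,y,-.168] for y in(-.02,.02)]+[[.05*np.cos(t),.05*np.sin(t),-s] for s in (.2,.25,.29) for t in np.arange(0,6.28,1.05)]
    return tcp+T.apply(pts)
rng=np.array
best=[]
for tilt in (108,):
 for mu in (-90,-60,-30,0,30,60,90):
  for psi in range(-60,151,30):
   for pick in (105,115):
    m=np.radians(mu); Rt=R.from_rotvec(np.radians(tilt)*np.array([-np.sin(m),np.cos(m),0]))
    T=Rt*orient(psi,pick); a=Rt.apply([0,0,1])
    for h in (.075,):
      lip=np.array([.575,-.035,0])-.02*np.array([np.cos(m),np.sin(m),0]); G=lip-a*.04; G[2]=h+.04*.31+.032
      tcp=G+T.apply([0,0,.019]); b=body(tcp,T)
      dt=np.min(np.linalg.norm(b[:,None]-tap[None],axis=2)); jar=np.min(np.linalg.norm(b[:,None,:2]-rng([.549,-.254]),axis=2)[b[:,2]<.14],initial=9)
      zc=b[:,2].min()
      if dt<.05 or zc<.06 or jar<.06: continue
      for q in iks(tcp,T,seeds[1::5]): print(mu,psi,pick,'tap',dt.round(3),'z',zc.round(3),'jar',round(jar,2),q.round(2))
E
timeout 560 python3 t2.py
```

```text
-90 -60 105 tap 0.07 z 0.1 jar 0.23 [-0.37  0.58  2.11  1.46  0.71  1.49]
-90 -60 115 tap 0.068 z 0.09 jar 0.2 [-0.43  0.64  2.09  1.42  0.9   1.46]
-60 -30 105 tap 0.064 z 0.1 jar 0.17 [-0.43  0.63  1.96  0.95  1.    1.48]
-60 -30 115 tap 0.057 z 0.09 jar 0.16 [-0.45  0.69  1.89  0.92  1.18  1.48]
-30 0 105 tap 0.066 z 0.1 jar 0.11 [-0.41  0.69  1.78  0.6   1.28  1.35]
-30 0 115 tap 0.051 z 0.09 jar 0.11 [-0.4   0.76  1.69  0.56  1.46  1.36]
0 30 105 tap 0.054 z 0.1 jar 0.1 [-0.34  0.76  1.61  0.29  1.51  1.12]
30 0 105 tap 0.059 z 0.1 jar 0.27 [ 0.07  0.68  1.82 -0.81  1.13  1.65]
```

```bash
cat > t3.py <<'E'
from ik import *
import itertools,sys
# track: pick at psi0 -> lift -> move over tray w/ psi1 -> tilt to mu
def tilt(mu,t): m=np.radians(mu); return R.from_rotvec(np.radians(t)*np.array([-np.sin(m),np.cos(m),0]))
res=[]
for pick,flip in itertools.product((110,118),(0,180)):
 for psi0 in (0,20,45,70,90):
  T0=orient(psi0,pick)*R.from_euler('z',flip,degrees=True); g0=np.array([.4775,.2475,.055])
  for q0 in iks(g0+T0.apply([0,0,.019]),T0,[s for s in seeds if s[3]>1][::4]):
   for psi1 in (-60,-30,0,30,60,90):
    for mu in (-90,-60,-30,0,30):
     lip=np.array([.57,-.035,0])-.02*np.array([np.cos(np.radians(mu)),np.sin(np.radians(mu)),0])
     q=q0.copy(); ok=True; tr=[]; mx=0
     a=tilt(mu,108).apply([0,0,1]); G1=lip-a*.04; G1[2]=.12
     g1=g0+[0,0,.09]
     path=[(g0+(g1-g0)*s,psi0,0) for s in np.linspace(0,1,3)]+[(g1+(G1-g1)*s,psi0+(psi1-psi0)*s,0) for s in np.linspace(0,1,8)[1:]]+[(G1,psi1,108*s) for s in np.linspace(0,1,11)[1:]]
     for G,ps,t in path:
       T=tilt(mu,t)*orient(ps,pick)*R.from_euler('z',flip,degrees=True)
       qn,e=ik(G+T.apply([0,0,.019]),T,q)
       if e>1e-3 or np.abs(qn-q).max()>.9: ok=False;break
       mx=max(mx,np.abs(qn-q).max()); q=qn
     if ok: print(pick,flip,psi0,psi1,mu,'q0',q0.round(2),'q',q.round(2),'mx',mx.round(2),flush=True)
E
timeout 570 python3 t3.py
```

```text
110 0 0 -30 -90 q0 [ 0.61  0.97  2.43  3.71  1.44 -1.42] q [-0.43  0.77  2.36  2.18  1.22  0.51] mx 0.28
110 0 0 0 -90 q0 [ 0.61  0.97  2.43  3.71  1.44 -1.42] q [-0.37  1.11  2.42  2.37  1.96  0.03] mx 0.18
110 0 0 0 -60 q0 [ 0.61  0.97  2.43  3.71  1.44 -1.42] q [-0.57  0.77  2.15  1.45  1.24  0.74] mx 0.31
110 0 0 0 -30 q0 [ 0.61  0.97  2.43  3.71  1.44 -1.42] q [-0.41  0.72  1.75  0.58  1.37  1.35] mx 0.66
110 0 0 30 -90 q0 [ 0.61  0.97  2.43  3.71  1.44 -1.42] q [-0.24  1.33  2.24  2.45  2.52 -0.17] mx 0.26
110 0 0 30 -60 q0 [ 0.61  0.97  2.43  3.71  1.44 -1.42] q [-0.59  1.04  2.23  1.68  1.69  0.17] mx 0.24
110 0 0 30 -30 q0 [ 0.61  0.97  2.43  3.71  1.44 -1.42] q [-0.55  0.82  1.87  0.93  1.48  0.88] mx 0.33
110 0 0 30 0 q0 [ 0.61  0.97  2.43  3.71  1.44 -1.42] q [-0.33  0.78  1.58  0.26  1.58  1.12] mx 0.45
110 0 0 30 30 q0 [ 0.61  0.97  2.43  3.71  1.44 -1.42] q [-0.08  0.72  1.62 -0.36  1.38  1.14] mx 0.59
110 0 0 60 -90 q0 [ 0.61  0.97  2.43  3.71  1.44 -1.42] q [-0.14  1.41  1.95  2.64  2.85 -0.21] mx 0.51
110 0 0 60 -60 q0 [ 0.61  0.97  2.43  3.71  1.44 -1.42] q [-0.48 
[... 18491 characters left out ...]
1 2.51 3.15 1.35 1.57] q [-0.32  1.39  1.9   1.58  2.65  2.6 ] mx 0.41
118 180 45 60 -90 q0 [0.07 0.89 2.47 2.49 1.25 1.42] q [-0.21  1.4   1.94  2.18  2.77  2.57] mx 0.28
118 180 45 90 -60 q0 [0.07 0.89 2.47 2.49 1.25 1.42] q [-0.32  1.39  1.9   1.58  2.65  2.6 ] mx 0.28
118 180 70 60 -90 q0 [-0.07  0.85  2.29  1.85  1.08  1.57] q [-0.21  1.4   1.94  2.18  2.77  2.57] mx 0.28
118 180 70 90 -60 q0 [-0.07  0.85  2.29  1.85  1.08  1.57] q [-0.32  1.39  1.9   1.58  2.65  2.6 ] mx 0.15
118 180 90 60 -90 q0 [-0.09  0.85  2.11  1.39  1.11  1.78] q [-0.21  1.4   1.94  2.18  2.77  2.57] mx 0.28
118 180 90 90 -60 q0 [-0.09  0.85  2.11  1.39  1.11  1.78] q [-0.32  1.39  1.9   1.58  2.65  2.6 ] mx 0.15
```

```bash
cat > t4.py <<'E'
from ik import *
from scipy.spatial.transform import Slerp
exec(open('t2.py').read().split('rng=')[0].split('from ik import *')[1])
s=robot.sense(); q=np.array(s['q']); p0=s['eef_pos']; T0=R.from_quat(s['ee_rot'])
def go(q,pa,Ta,pb,Tb,n=10,v=0):
    sl=Slerp([0,1],R.concatenate([Ta,Tb])); 
    for t in np.linspace(0,1,n+1)[1:]:
        qn,e=ik(pa+(pb-pa)*t,sl(t),q)
        if v: print(t.round(2),qn.round(2),'e',round(e,4),'dq',np.abs(qn-q).max().round(2),'wz',wrist(qn)[2].round(2))
        q=qn
    return q
for psi in (45,60):
  T1=orient(psi,111); d=T1.apply([0,0,1]); g=np.array([.4775,.2475,.055]); pre=g+.019*d-.13*d+[0,0,.08]
  print(psi,pre.round(3),'rotvec',np.degrees((T1*T0.inv()).as_rotvec()).round(1),'shift',(pre-p0).round(3)); go(q,p0,T0,pre,T1,8,1)
# pour clearance
def tilt(mu,t): m=np.radians(mu); return R.from_rotvec(np.radians(t)*np.array([-np.sin(m),np.cos(m),0]))
for mu in (-45,-30,-15,0,15):
 for psi in (0,15,30,45,60):
  m=np.radians(mu); best=9;zz=9;jj=9
  G=np.array([.56,-.035,0])-.045*np.array([np.cos(m),np.sin(m),0])
  for t in np.arange(0,111,10):
   T=tilt(mu,t)*orient(psi,111); b=body(np.array([G[0],G[1],.12])+T.apply([0,0,.019]),T)
   best=min(best,np.min(np.linalg.norm(b[:,None]-tap[None],axis=2))); zz=min(zz,b[:,2].min()); jj=min(jj,np.min(np.linalg.norm(b[:,None,:2]-np.array([.549,-.254]),axis=2)[b[:,2]<.14],initial=.9))
  print(mu,psi,'tap %.3f z %.3f jar %.3f'%(best,zz,jj))
E
python3 t4.py
```

```text
45 [0.404 0.174 0.175] rotvec [ 21.8 -32.2  22.2] shift [-0.056  0.232 -0.16 ]
0.12 [-0.5  -0.02  2.12  0.72  0.79  0.18] e 0.0 dq 0.19 wz 0.54
0.25 [-0.5  -0.01  2.22  0.92  0.75 -0.05] e 0.0 dq 0.23 wz 0.5
0.38 [-0.49  0.02  2.31  1.15  0.73 -0.32] e 0.0 dq 0.27 wz 0.47
0.5 [-0.47  0.07  2.41  1.4   0.75 -0.61] e 0.0 dq 0.3 wz 0.43
0.62 [-0.45  0.16  2.5   1.64  0.82 -0.93] e 0.0 dq 0.31 wz 0.39
0.75 [-0.42  0.28  2.59  1.85  0.94 -1.23] e 0.0 dq 0.31 wz 0.35
0.88 [-0.38  0.45  2.67  2.01  1.11 -1.53] e 0.0 dq 0.3 wz 0.31
1.0 [-0.32  0.67  2.74  2.11  1.33 -1.81] e 0.0 dq 0.28 wz 0.27
60 [0.426 0.158 0.175] rotvec [ 26.2 -29.5  36.6] shift [-0.035  0.216 -0.16 ]
0.12 [-0.52 -0.01  2.11  0.72  0.82  0.15] e 0.0 dq 0.23 wz 0.54
0.25 [-0.52  0.02  2.19  0.91  0.82 -0.1 ] e 0.0 dq 0.24 wz 0.5
0.38 [-0.53  0.07  2.26  1.09  0.84 -0.35] e 0.0 dq 0.25 wz 0.47
0.5 [-0.52  0.13  2.33  1.26  0.88 -0.61] e 0.0 dq 0.26 wz 0.43
0.62 [-0.51  0.22  2.4   1.4   0.94 -0.86] e 0.0 dq 0.25 wz 0.39
0.75 [-0.49  0.33  2.45  1.52  1.02 -1.1 ] e 0.0 dq 0.24 wz 0.35
0.88 [-0.46  0.45  2.49  1.61  1.11 -1.
[... 245 characters left out ...]
 z -0.023 jar 0.056
-30 0 tap 0.061 z 0.093 jar 0.105
-30 15 tap 0.083 z 0.069 jar 0.068
-30 30 tap 0.097 z 0.047 jar 0.059
-30 45 tap 0.116 z 0.029 jar 0.007
-30 60 tap 0.129 z 0.005 jar 0.016
-15 0 tap 0.038 z 0.107 jar 0.121
-15 15 tap 0.043 z 0.093 jar 0.098
-15 30 tap 0.075 z 0.069 jar 0.059
-15 45 tap 0.093 z 0.047 jar 0.054
-15 60 tap 0.106 z 0.029 jar 0.013
0 0 tap 0.024 z 0.107 jar 0.165
0 15 tap 0.031 z 0.107 jar 0.123
0 30 tap 0.039 z 0.093 jar 0.108
0 45 tap 0.054 z 0.069 jar 0.063
0 60 tap 0.080 z 0.047 jar 0.044
15 0 tap 0.041 z 0.107 jar 0.154
15 15 tap 0.023 z 0.107 jar 0.127
15 30 tap 0.027 z 0.107 jar 0.106
15 45 tap 0.027 z 0.093 jar 0.080
15 60 tap 0.038 z 0.069 jar 0.043
```

Emit:
step_arm --increments '[[[-0.004,0.027,-0.01,3.3,-3.7,4.6],[-0.009,0.054,-0.03,6.6,-7.4,9.1],[-0.013,0.081,-0.05,9.8,-11.1,13.7],[-0.018,0.108,-0.07,13.1,-14.8,18.3]]]'

```text
time_s: 2.2
eef_pos: [0.4422, 0.0491, 0.2647]
ee_rot: [0.853, 0.309, 0.385, -0.169]
contact_force: [0.7, 0.6, -0.5]
width: 0.997
```

Emit:
step_arm --increments '[[[-0.004,0.027,-0.02,3.3,-3.7,4.6],[-0.009,0.054,-0.04,6.6,-7.4,9.1],[-0.013,0.081,-0.06,9.8,-11.1,13.7],[-0.018,0.108,-0.08,13.1,-14.8,18.3]]]'

```text
time_s: 2.7
eef_pos: [0.4246, 0.1568, 0.1843]
ee_rot: [0.713, 0.414, 0.492, -0.282]
contact_force: [0.7, 0.1, 0.8]
width: 0.999
```

```bash
cat > t5.py <<'E'
from ik import *
s=log(); p0=s['eef_pos']; T0=R.from_quat(s['ee_rot']); print('fk err',(FK(s['q'])[0]-p0).round(4))
T1=orient(60,111); d=T1.apply([0,0,1]); g=np.array([.4775,.2475,.055])
print('d',d,'rotvec',np.degrees((T1*T0.inv()).as_rotvec()).round(1))
for b in (.13,.0): print(b,'shift',(g+.019*d-b*d-p0).round(3))
snap('wrist','w1.png'); snap('scene','s1.png')
E
python3 t5.py
```

```text
2.7 q [-0.427  0.558  2.512  1.64   1.199 -1.499] p [0.4246 0.1568 0.1843] F [0.7 0.1 0.8] w 0.999
x [0.175 0.312 0.934] y [ 0.867 -0.499  0.004] z [ 0.467  0.809 -0.358]
fk err [ 0. -0. -0.]
d [ 0.46679021  0.80850437 -0.35836795] rotvec [ 0.1  0.2 -0.1]
0.13 shift [ 0.001  0.001 -0.09 ]
0.0 shift [ 0.062  0.106 -0.136]
```

View pics/w1.png

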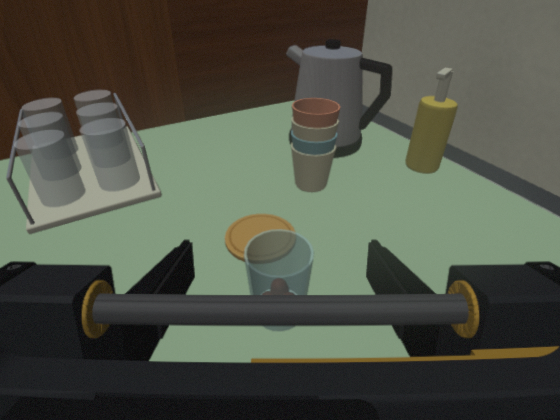

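View pics/s1.png

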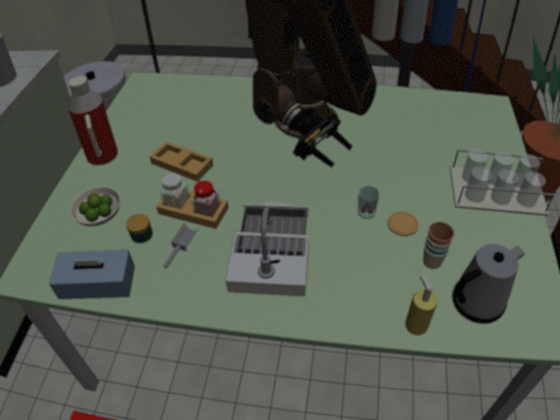

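The wrist view shows the tumbler centred between the fingers at (279,280), with the coaster behind it at (261,237). I'll descend and slide in.

Emit:
step_arm --increments '[[[0.001,0.001,-0.045,0,0,0],[0.001,0.001,-0.09,0,0,0],[0.021,0.036,-0.105,0,0,0],[0.042,0.071,-0.12,0,0,0],[0.062,0.106,-0.136,0,0,0]]]'

```text
time_s: 3.42
eef_pos: [0.4881, 0.2631, 0.0498]
ee_rot: [0.714, 0.412, 0.491, -0.282]
contact_force: [0.4, -1.2, -0.5]
width: 1.001
```

Emit:
step_arm --increments '[[[0,0,0,0,0,0]]]'

```text
time_s: 3.55
eef_pos: [0.4871, 0.2644, 0.0498]
ee_rot: [0.713, 0.414, 0.49, -0.283]
contact_force: [-0.4, 0.4, -0.4]
width: 0.997
```

```bash
python3 -c "
from h import *
log(); c=snap('top'); cv2.imwrite('pics/t2.png',cv2.resize(c['color'][180:300,130:290,::-1],None,fx=5,fy=5)); snap('wrist','w2.png')"
```

```text
3.55 q [-0.06   0.937  2.383  2.084  1.288 -1.74 ] p [0.4871 0.2644 0.0498] F [-0.4  0.4 -0.4] w 0.997
x [0.176 0.312 0.933] y [ 0.868 -0.497  0.003] z [ 0.464  0.81  -0.359]
```

View pics/t2.png

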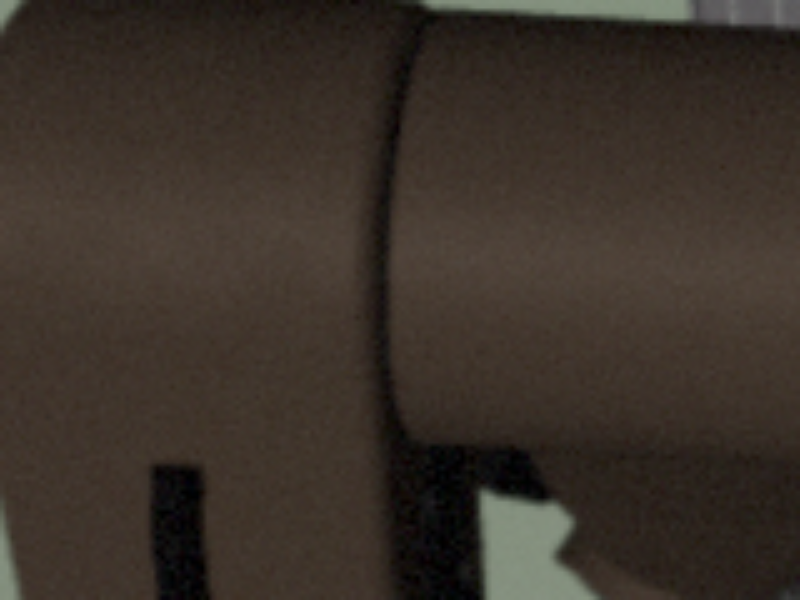

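View pics/w2.png

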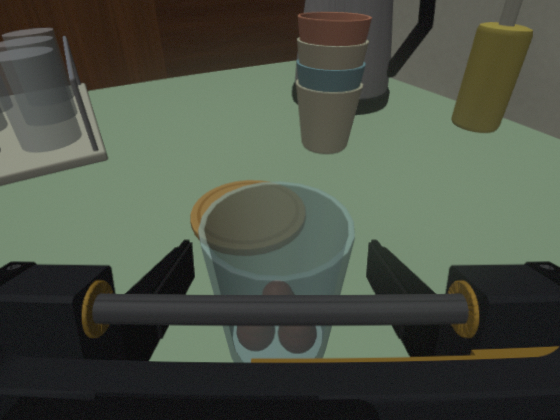

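The tumbler (rim centre 276,230) is between the fingers, so I'll close.

Emit:
step_arm --increments '[[[0,0,0,0,0,0],[0,0,0,0,0,0],[0,0,0,0,0,0],[0,0,0,0,0,0]]]' --gripper 0

```text
time_s: 4.15
eef_pos: [0.4861, 0.2623, 0.0489]
ee_rot: [0.714, 0.413, 0.49, -0.283]
contact_force: [-1.1, 0.6, 3.6]
width: 0.685
```

Emit:
step_arm --increments '[[[0,0,0.01,0,0,0],[0,0,0.03,0,0,0],[0,0,0.06,0,0,0],[0,0,0.09,0,0,0],[0,0,0.09,0,0,0]]]'

```text
time_s: 4.78
eef_pos: [0.4864, 0.2624, 0.1407]
ee_rot: [0.713, 0.414, 0.491, -0.282]
contact_force: [0.6, -0.1, -2.2]
width: 0.685
```

```bash
cat > t6.py <<'E'
from ik import *
from scipy.spatial.transform import Slerp
s=log(); p0=s['eef_pos']; T0=R.from_quat(s['ee_rot']); q=np.array(s['q'])
def tilt(mu,t): m=np.radians(mu); return R.from_rotvec(np.radians(t)*np.array([-np.sin(m),np.cos(m),0]))
mu=-30;m=np.radians(mu)
G=np.array([.565,-.03,0])-.045*np.array([np.cos(m),np.sin(m),0]); G[2]=.135
T1=orient(10,111); p1=G+T1.apply([0,0,.019])
rv=(T1*T0.inv()).as_rotvec(degrees=True); print('to pre-pour: shift',(p1-p0).round(3),'rv',rv.round(1))
for t in np.linspace(0,1,9)[1:]:
    T=R.from_rotvec(rv*t,degrees=True)*T0; qn,e=ik(p0+(p1-p0)*t,T,q); print(qn.round(2),round(e,4),np.abs(qn-q).max().round(2)); q=qn
for t in range(10,111,10):
    T=tilt(mu,t)*T1; p=G+T.apply([0,0,.019]); qn,e=ik(p,T,q); print('tilt',t,(p-p1).round(3),(t*np.array([-np.sin(m),np.cos(m),0])).round(1),qn.round(2),round(e,4),np.abs(qn-q).max().round(2)); q=qn
snap('wrist','w3.png');snap('scene','s3.png')
E
python3 t6.py
```

```text
4.78 q [-0.065  0.685  2.39   2.007  1.175 -1.511] p [0.4864 0.2624 0.1407] F [ 0.6 -0.1 -2.2] w 0.685
x [0.175 0.313 0.933] y [ 0.866 -0.499  0.005] z [ 0.468  0.808 -0.359]
to pre-pour: shift [ 0.057 -0.267 -0.012] rv [  0.2   0.1 -50. ]
[-0.12  0.69  2.43  2.08  1.2  -1.56] 0.0 0.07
[-0.18  0.7   2.47  2.15  1.22 -1.61] 0.0 0.07
[-0.22  0.72  2.5   2.22  1.25 -1.64] 0.0 0.07
[-0.27  0.73  2.53  2.29  1.28 -1.67] 0.0 0.07
[-0.31  0.74  2.55  2.37  1.31 -1.68] 0.0 0.07
[-0.34  0.75  2.56  2.44  1.33 -1.68] 0.0 0.08
[-0.37  0.75  2.56  2.52  1.34 -1.68] 0.0 0.08
[-0.39  0.76  2.56  2.61  1.35 -1.66] 0.0 0.08
tilt 10 [-0.001  0.001 -0.002] [5.  8.7 0. ] [-0.4   0.64  2.5   2.52  1.07 -1.44] 0.0 0.28
tilt 20 [-0.003  0.002 -0.004] [10.  17.3  0. ] [-0.4   0.56  2.43  2.35  0.84 -1.16] 0.0 0.28
tilt 30 [-0.005  0.003 -0.006] [15. 26.  0.] [-0.41  0.5   2.35  2.07  0.67 -0.79] 0.0 0.38
tilt 40 [-0.007  0.004 -0.007] [20.  34.6  0. ] [-0.42  0.48  2.27  1.69  0.61 -0.33] 0.0 0.46
tilt 50 [-0.009  0.005 -0.008] [25.  43.3  0. ] [-0.43  0.48  2.19  1.33  0.64  0.11] 0.0 0.44
tilt 60 [-0.011  0.006 -0.008] [30. 52.  0.] [-0.44  0.5   2.1   1.07  0.74  0.45] 0.0 0.34
tilt 70 [-0.013  0.008 -0.008] [35.  60.6  0. ] [-0.44  0.53  2.02  0.9   0.88  0.7 ] 0.0 0.24
tilt 80 [-0.016  0.009 -0.008] [40.  69.3  0. ] [-0.45  0.58  1.95  0.8   1.03  0.88] 0.0 0.18
tilt 90 [-0.018  0.01  -0.007] [45.  77.9  0. ] [-0.45  0.63  1.87  0.74  1.18  1.02] 0.0 0.15
tilt 100 [-0.02   0.011 -0.005] [50.  86.6  0. ] [-0.46  0.69  1.81  0.71  1.32  1.14] 0.0 0.15
tilt 110 [-0.021  0.012 -0.004] [55.  95.3  0. ] [-0.46  0.75  1.75  0.69  1.46  1.24] 0.0 0.14
```

View pics/w3.png

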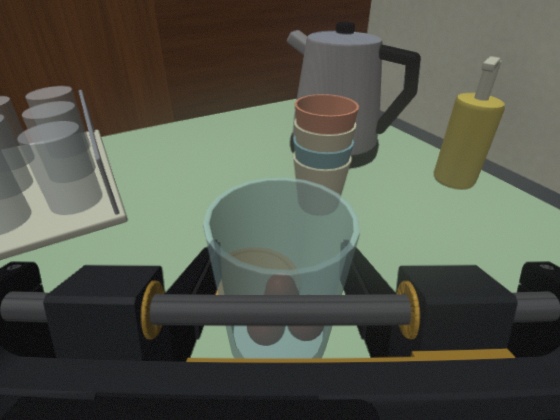

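The tumbler is gripped and lifted with the plums inside. Next I'll carry it to the tray.

Emit:
step_arm --increments '[[[0.005,-0.025,0,0,0,-5],[0.013,-0.06,0,0,0,-11],[0.02,-0.097,-0.003,0,0,-18],[0.028,-0.133,-0.006,0,0,-25]]]'

```text
time_s: 5.38
eef_pos: [0.5144, 0.1279, 0.1312]
ee_rot: [0.787, 0.247, 0.539, -0.169]
contact_force: [0.8, 0.4, -1.8]
width: 0.689
```

Emit:
step_arm --increments '[[[0.008,-0.037,0,0,0,-7],[0.016,-0.074,0,0,0,-14],[0.024,-0.11,-0.003,0,0,-20],[0.029,-0.134,-0.006,0,0,-25],[0.029,-0.134,-0.006,0,0,-25]]]'

```text
time_s: 6.0
eef_pos: [0.5432, -0.0049, 0.1251]
ee_rot: [0.822, 0.072, 0.563, -0.049]
contact_force: [-0.2, 0.7, -2.2]
width: 0.684
```

```bash
python3 -c "
from h import *
log(); snap('scene','s4.png')"
```

```text
6.0 q [-0.388  0.764  2.557  2.607  1.353 -1.669] p [ 0.5432 -0.0049  0.1251] F [-0.2  0.7 -2.2] w 0.684
x [0.357 0.064 0.932] y [ 0.174 -0.985  0.001] z [ 0.918  0.162 -0.362]
```

View pics/s4.png

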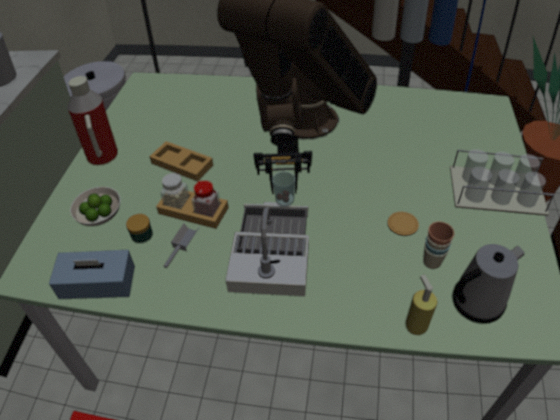

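Emit:
step_arm --increments '[[[0,0,-0.001,3,5.2,0],[-0.001,0.001,-0.002,6,10.4,0],[-0.003,0.002,-0.003,9,15.6,0],[-0.004,0.002,-0.005,12,20.8,0],[-0.005,0.003,-0.006,15,26,0]]]'

```text
time_s: 6.68
eef_pos: [0.5377, -0.001, 0.1203]
ee_rot: [0.914, -0.013, 0.367, -0.17]
contact_force: [-1.2, -0.2, -1.7]
width: 0.68
```

Emit:
step_arm --increments '[[[-0.001,0.0005,-0.0005,2.5,4.3,0],[-0.002,0.001,-0.001,5,8.7,0],[-0.003,0.0015,-0.0015,7.5,13,0],[-0.004,0.002,-0.002,10,17.3,0],[-0.005,0.0025,-0.002,12.5,21.7,0]]]'

```text
time_s: 7.3
eef_pos: [0.5324, 0.0015, 0.1181]
ee_rot: [0.943, -0.085, 0.185, -0.262]
contact_force: [0.2, 0.6, -2.1]
width: 0.683
```

Emit:
step_arm --increments '[[[-0.002,0.001,0,3.5,6,0],[-0.003,0.002,0,7,12.1,0],[-0.004,0.003,0,10.5,18.2,0],[-0.005,0.003,0,12.5,21.6,0]]]'

```text
time_s: 7.8
eef_pos: [0.5278, 0.0041, 0.1179]
ee_rot: [0.927, -0.152, -0.005, -0.342]
contact_force: [0.4, -0.5, -2.8]
width: 0.682
```

```bash
python3 -c "
from h import *
log(); s=snap('scene'); cv2.imwrite('pics/s5.png',cv2.resize(s['color'][110:310,180:380,::-1],None,fx=3,fy=3)); snap('wrist','w5.png')"
```

```text
7.8 q [-0.449  0.583  1.942  0.798  1.029  0.876] p [0.5278 0.0041 0.1179] F [ 0.4 -0.5 -2.8] w 0.682
x [ 0.954 -0.279 -0.113] y [-0.285 -0.72  -0.632] z [ 0.095  0.635 -0.766]
```

View pics/s5.png

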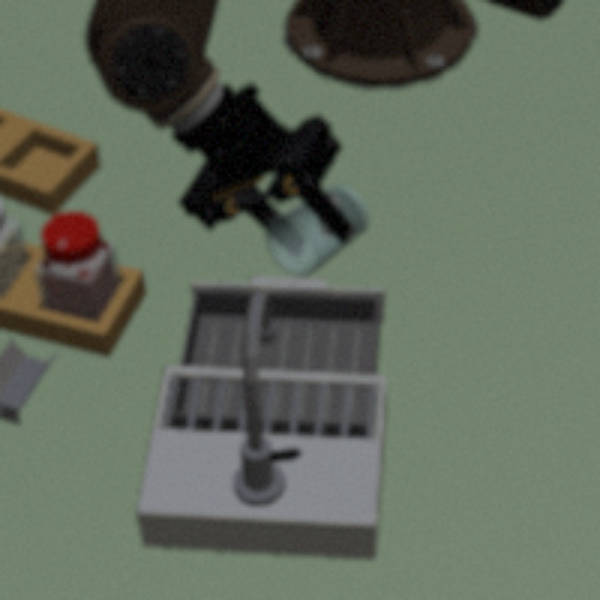

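View pics/w5.png

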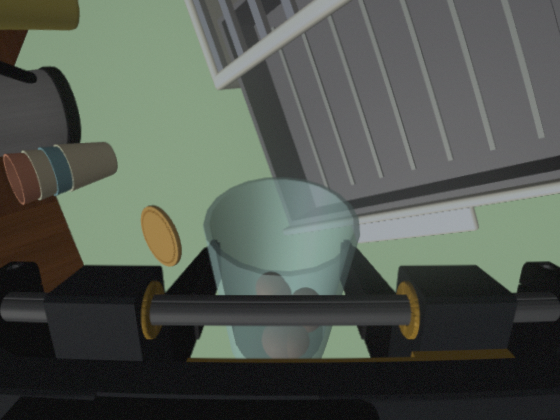

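Tilt is about 80° and the plums are still inside. The computed mouth centre is about (0.561, -0.028), just inside the front panel. I'll shift it 15 mm inward, drop it a little, and go on past level.

Emit:
step_arm --increments '[[[0.008,0.0,-0.005,0,0,0],[0.015,0.0,-0.012,3,5.2,0],[0.014,0.001,-0.012,6,10.4,0],[0.013,0.001,-0.012,9,15.6,0],[0.012,0.002,-0.011,12,20.8,0]]]'

```text
time_s: 8.52
eef_pos: [0.5404, 0.0062, 0.1073]
ee_rot: [0.871, -0.211, -0.186, -0.403]
contact_force: [-1.7, 1.4, -1.5]
width: 0.685
```

Emit:
step_arm --increments '[[[-0.001,0.001,0,3,5.2,0],[-0.002,0.001,0.001,5,8.7,0],[-0.002,0.001,0.001,5,8.7,0],[-0.002,0.001,0.001,5,8.7,0]]]'

```text
time_s: 9.02
eef_pos: [0.5383, 0.0071, 0.1086]
ee_rot: [0.837, -0.232, -0.259, -0.424]
contact_force: [-0.3, 0.4, -1.2]
width: 0.681
```

```bash
python3 -c "
from h import *
log(); s=snap('scene'); cv2.imwrite('pics/s6.png',cv2.resize(s['color'][110:310,180:380,::-1],None,fx=3,fy=3)); snap('wrist','w6.png')"
```

```text
9.03 q [-0.45   0.811  1.687  0.7    1.51   1.285] p [0.5383 0.0071 0.1086] F [-0.3  0.4 -1.2] w 0.681
x [ 0.758 -0.169 -0.63 ] y [-0.607 -0.534 -0.588] z [-0.237  0.829 -0.507]
```

View pics/s6.png

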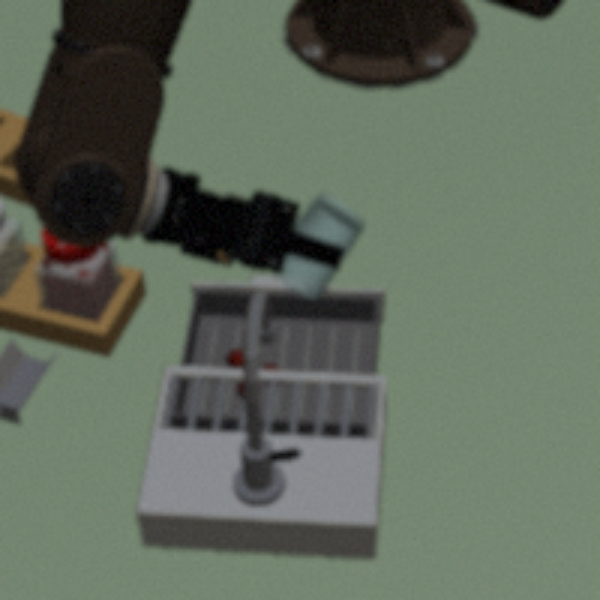

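View pics/w6.png

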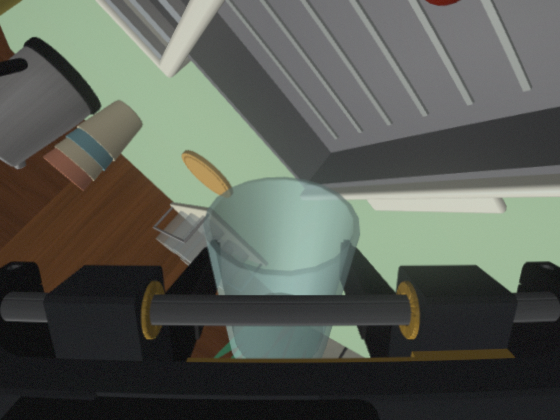

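The tumbler is empty, and the red spots at crop (235,357), (247,388) and (270,370) suggest all three plums are in the tray. I'll right the tumbler by reversing the path, then check.

Emit:
step_arm --increments '[[[-0.002,0,0.01,-4,-6.9,0],[-0.004,0,0.02,-9,-15.6,0],[-0.005,-0.001,0.03,-14,-24.2,0],[-0.005,-0.002,0.03,-19,-32.9,0],[-0.005,-0.003,0.03,-24,-41.6,0]]]'

```text
time_s: 9.75
eef_pos: [0.5333, 0.0037, 0.1397]
ee_rot: [0.942, -0.114, 0.108, -0.297]
contact_force: [1.3, 1.3, -1.8]
width: 0.679
```

Emit:
step_arm --increments '[[[0,0,0,-3,-5.2,0],[0,0,0,-6,-10.4,0],[0.002,-0.001,0,-9,-15.6,0],[0.003,-0.002,0,-12,-20.8,0],[0.004,-0.003,0,-15,-26,0]]]'

```text
time_s: 10.38
eef_pos: [0.5371, 0.001, 0.1393]
ee_rot: [0.925, -0.031, 0.327, -0.193]
contact_force: [-0.3, -0.3, -1.1]
width: 0.682
```

Emit:
step_arm --increments '[[[0,0,0,-3,-5.2,0],[0,0,0,-6,-10.4,0],[0,0,0,-9,-15.6,0],[0,0,0,-12,-20.8,0],[0,0,0,-15,-26,0]]]'

```text
time_s: 11.0
eef_pos: [0.5372, 0.0009, 0.1395]
ee_rot: [0.845, 0.056, 0.528, -0.073]
contact_force: [-0.1, 0.5, -2.1]
width: 0.687
```

```bash
cat > t7.py <<'E'
from ik import *
s=log(); p0=s['eef_pos']; T0=R.from_quat(s['ee_rot']); q=np.array(s['q'])
T1=orient(45,111); g=np.array([.5140,.3660,.15]); p1=g+T1.apply([0,0,.019])
rv=(T1*T0.inv()).as_rotvec(degrees=True); print('shift',(p1-p0).round(3),'rv',rv.round(1))
for t in np.linspace(0,1,9)[1:]:
    T=R.from_rotvec(rv*t,degrees=True)*T0; qn,e=ik(p0+(p1-p0)*t,T,q); print(qn.round(2),round(e,4),np.abs(qn-q).max().round(2)); q=qn
p2=p1-[0,0,.085]; print(ik(p2,T1,q))
s=snap('scene'); cv2.imwrite('pics/s7.png',cv2.resize(s['color'][110:310,180:380,::-1],None,fx=3,fy=3))
c=snap('top'); cv2.imwrite('pics/t7.png',cv2.resize(c['color'][90:270,230:380,::-1],None,fx=3.3,fy=3.3))
E
python3 t7.py
```

```text
11.0 q [-0.383  0.643  2.535  2.564  1.154 -1.521] p [0.5372 0.0009 0.1395] F [-0.1  0.5 -2.1] w 0.687
x [0.437 0.017 0.899] y [ 0.171 -0.983 -0.064] z [ 0.883  0.182 -0.433]
shift [-0.011  0.378  0.004] rv [-1.1 -6.  34.9]
[-0.29  0.65  2.54  2.59  1.18 -1.54] 0.0 0.1
[-0.19  0.66  2.54  2.62  1.19 -1.54] 0.0 0.1
[-0.08  0.66  2.52  2.64  1.19 -1.54] 0.0 0.1
[ 0.02  0.67  2.49  2.66  1.18 -1.54] 0.0 0.1
[ 0.11  0.67  2.45  2.68  1.16 -1.53] 0.0 0.1
[ 0.2   0.67  2.41  2.69  1.13 -1.52] 0.0 0.09
[ 0.28  0.67  2.36  2.69  1.09 -1.51] 0.0 0.08
[ 0.36  0.68  2.29  2.68  1.05 -1.49] 0.0 0.07
(array([ 0.35530667,  0.89435097,  2.29565863,  2.71868879,  1.24835871,
       -1.59207414]), np.float64(5.551115123125783e-16))
```

View pics/s7.png

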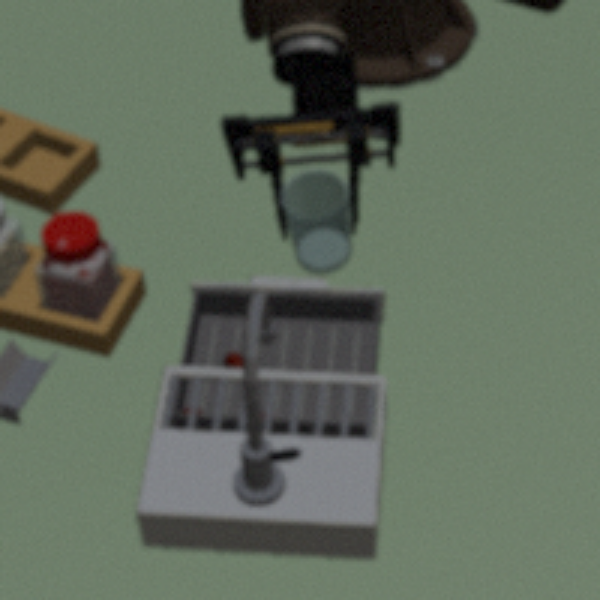

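View pics/t7.png

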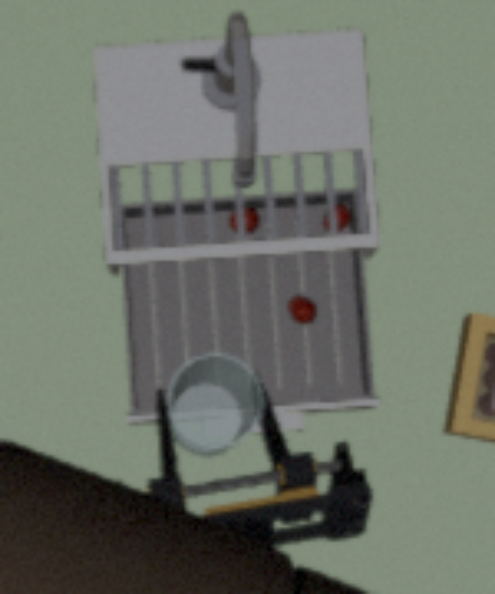

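All three plums lie in the tray, at crop (243,218), (338,215) and (302,308). I'll carry the tumbler over the coaster and level it.

Emit:
step_arm --increments '[[[-0.001,0.035,0.002,-0.1,-0.8,4.5],[-0.003,0.08,0.003,-0.3,-1.6,9],[-0.004,0.135,0.003,-0.5,-2.4,13.5],[-0.006,0.19,0.004,-0.6,-3,17.5]]]'

```text
time_s: 11.6
eef_pos: [0.5315, 0.1926, 0.143]
ee_rot: [0.814, 0.188, 0.529, -0.149]
contact_force: [1.1, -0.6, -1.4]
width: 0.686
```

Emit:
step_arm --increments '[[[-0.002,0.055,0,-0.1,-0.8,4.5],[-0.003,0.11,0,-0.3,-1.6,9],[-0.004,0.155,0,-0.5,-2.4,13.5],[-0.005,0.188,0,-0.6,-3,17.5],[-0.005,0.188,0,-0.6,-3,17.5]]]'

```text
time_s: 12.22
eef_pos: [0.5263, 0.3807, 0.1437]
ee_rot: [0.762, 0.316, 0.521, -0.219]
contact_force: [0.7, -0.3, -2.3]
width: 0.675
```

```bash
cat > t8.py <<'E'
from ik import *
s=log(); p0=s['eef_pos']; T0=R.from_quat(s['ee_rot'])
T1=orient(45,111); g=np.array([.5140,.3660,.15]); p1=g+T1.apply([0,0,.019])
print('shift',(p1-p0).round(4),'rv',(T1*T0.inv()).as_rotvec(degrees=True).round(1), 'grasp pt',(p0-T0.apply([0,0,.019])).round(4))
a=snap('scene'); cv2.imwrite('pics/s8.png',cv2.resize(a['color'][130:260,330:470,::-1],None,fx=4.5,fy=4.5)); 
c=snap('top'); cv2.imwrite('pics/t8.png',cv2.resize(c['color'][120:270,70:270,::-1],None,fx=3.8,fy=3.8)); snap('wrist','w8.png')
E
python3 t8.py
```

```text
12.22 q [ 0.357  0.677  2.291  2.671  1.045 -1.483] p [0.5263 0.3807 0.1437] F [ 0.7 -0.3 -2.3] w 0.675
x [0.257 0.254 0.933] y [ 0.71  -0.704 -0.004] z [ 0.655  0.663 -0.361]
shift [ 0.0002 -0.0021 -0.0005] rv [-0.  -0.3 -0.3] grasp pt [0.5139 0.3681 0.1505]
```

View pics/s8.png

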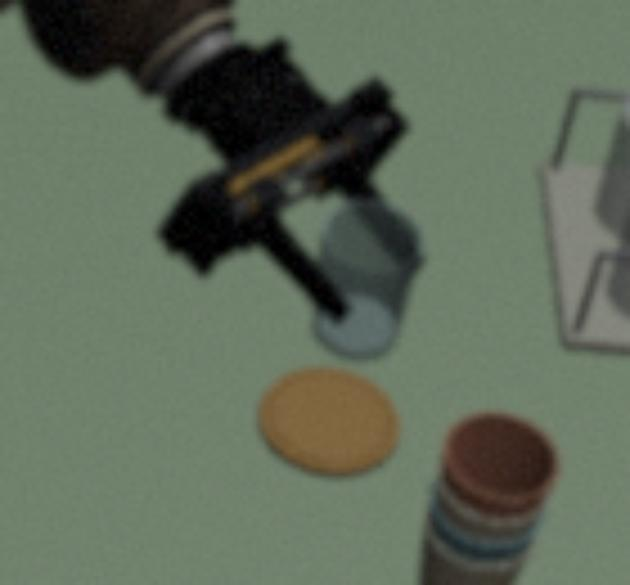

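View pics/t8.png

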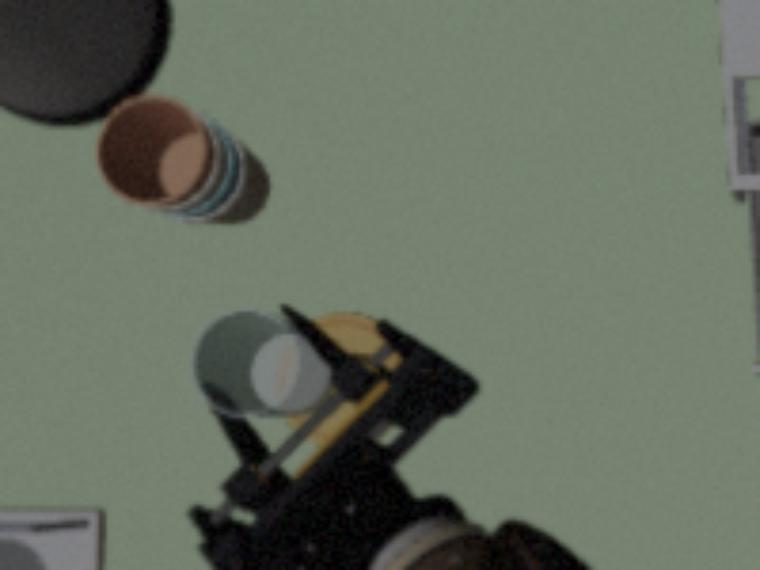

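View pics/w8.png

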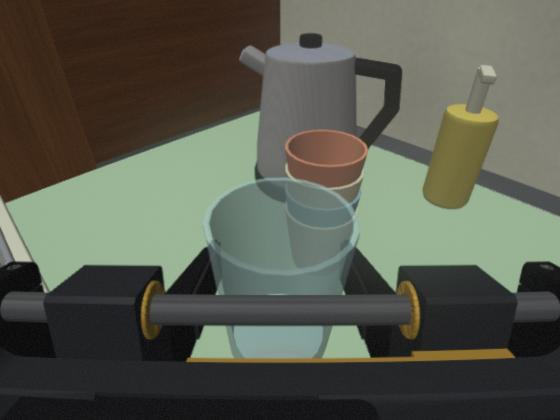

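Emit:
step_arm --increments '[[[0,-0.001,-0.025,0,0,0],[0,-0.002,-0.055,0,0,-0.3],[0,-0.002,-0.075,0,0,-0.3],[0,-0.002,-0.082,0,0,-0.3],[0,-0.002,-0.085,0,0,-0.3]]]'

```text
time_s: 13.0
eef_pos: [0.5266, 0.3766, 0.0577]
ee_rot: [0.763, 0.313, 0.522, -0.216]
contact_force: [0.4, 0.6, -1.9]
width: 0.686
```

Emit:
step_arm --increments '[[[0,0,-0.001,0,0,0],[0,0,-0.001,0,0,0]]]'

```text
time_s: 13.25
eef_pos: [0.5265, 0.3771, 0.0574]
ee_rot: [0.763, 0.314, 0.522, -0.217]
contact_force: [0.2, 0.2, -1.0]
width: 0.687
```

```bash
python3 t8.py
```

```text
13.25 q [ 0.353  0.895  2.297  2.719  1.248 -1.59 ] p [0.5265 0.3771 0.0574] F [ 0.2  0.2 -1. ] w 0.687
x [0.258 0.252 0.933] y [ 0.705 -0.709 -0.003] z [ 0.661  0.658 -0.36 ]
shift [0.     0.0014 0.0858] rv [-0.  -0.2  0.2] grasp pt [0.514  0.3646 0.0642]
```

View pics/s8.png

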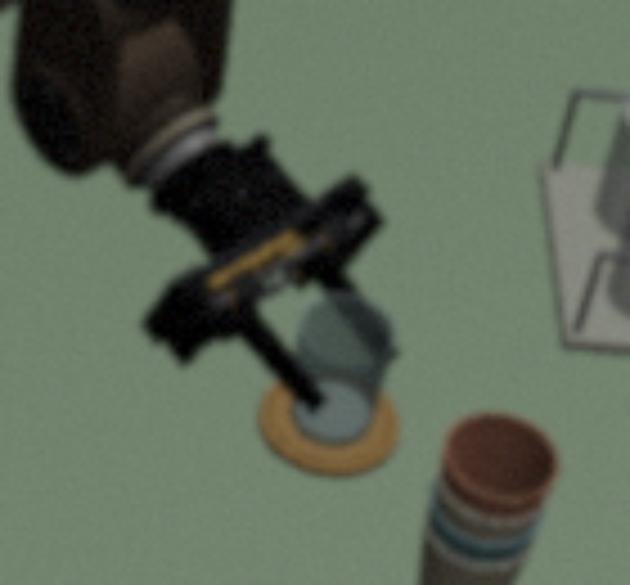

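The tumbler foot (335,412) is on the coaster (329,421), with contact just starting. I'll release and back out along the tool axis.

Emit:
step_arm --increments '[[[0,0,-0.001,0,0,0],[0,0,-0.001,0,0,0],[0,0,-0.001,0,0,0],[0,0,-0.001,0,0,0],[0,0,-0.001,0,0,0]]]' --gripper 100

```text
time_s: 14.02
eef_pos: [0.5264, 0.3771, 0.0557]
ee_rot: [0.763, 0.314, 0.522, -0.217]
contact_force: [0.7, 0.3, 0.6]
width: 1.001
```

Emit:
step_arm --increments '[[[-0.015,-0.015,0.008,0,0,0],[-0.035,-0.035,0.019,0,0,0],[-0.06,-0.06,0.034,0,0,0],[-0.085,-0.085,0.06,0,0,0],[-0.095,-0.095,0.1,0,0,0]]]'

```text
time_s: 14.65
eef_pos: [0.4304, 0.281, 0.1547]
ee_rot: [0.765, 0.313, 0.52, -0.217]
contact_force: [1.0, -0.2, -0.2]
width: 1.0
```

```bash
python3 t8.py
```

```text
14.65 q [ 0.142  0.678  2.616  2.529  1.321 -1.659] p [0.4304 0.281  0.1547] F [ 1.  -0.2 -0.2] w 1.0
x [0.263 0.253 0.931] y [ 0.704 -0.71  -0.006] z [ 0.66   0.657 -0.365]
shift [ 0.0961  0.0976 -0.0115] rv [ 0.  -0.5  0.3] grasp pt [0.4179 0.2685 0.1616]
```

View pics/s8.png

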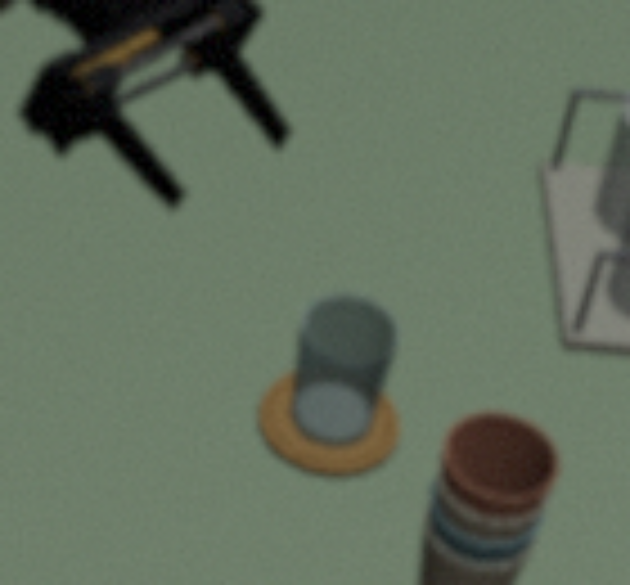

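View pics/t8.png

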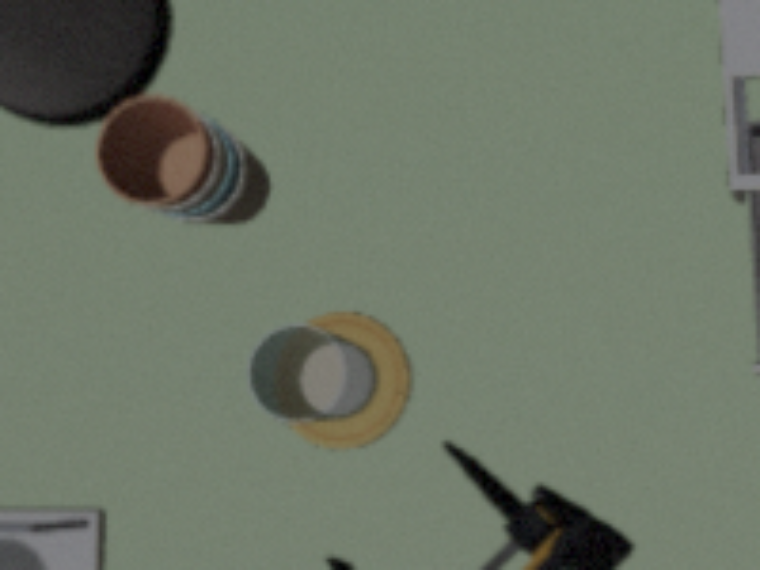

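The tumbler stands upright on the coaster, about 5 mm off centre, and the cups are undisturbed. Next is the cap, so I'll plan the reorientation to tool-down over it.

```bash
cat > t9.py <<'E'
from ik import *
s=robot.sense(); p0=s['eef_pos']; T0=R.from_quat(s['ee_rot']); q0=np.array(s['q'])
def run(q,p0,T0,p1,T1,n,v=1):
    rv=(T1*T0.inv()).as_rotvec(degrees=True); print('shift',(p1-p0).round(3),'rv',rv.round(1))
    for t in np.linspace(0,1,n+1)[1:]:
        T=R.from_rotvec(rv*t,degrees=True)*T0; qn,e=ik(p0+(p1-p0)*t,T,q)
        if v: print(qn.round(2),round(e,4),np.abs(qn-q).max().round(2))
        q=qn
    return q
A=np.array([.46,0.0,.30]); TA=orient(40,140)
q=run(q0,p0,T0,A,TA,8)
B=np.array([.549,-.254,.24])
for az in (24,54):
    print(az); run(q,A,TA,B,orient(az,180),8)
E
python3 t9.py
```

```text
shift [ 0.028 -0.282  0.142] rv [-19.6  21.4  -4.6]
[ 0.03  0.54  2.6   2.4   1.14 -1.56] 0.0 0.18
[-0.08  0.41  2.56  2.22  0.97 -1.41] 0.0 0.18
[-0.18  0.3   2.51  2.    0.84 -1.21] 0.0 0.23
[-0.27  0.21  2.45  1.73  0.77 -0.97] 0.0 0.26
[-0.35  0.14  2.38  1.47  0.76 -0.72] 0.0 0.26
[-0.42  0.1   2.3   1.24  0.78 -0.51] 0.0 0.23
[-0.47  0.07  2.22  1.04  0.83 -0.34] 0.0 0.19
[-0.52  0.05  2.14  0.88  0.9  -0.21] 0.0 0.16
24
shift [ 0.089 -0.254 -0.06 ] rv [-21.3  34.  -15.3]
[-0.53  0.09  2.08  0.76  0.89 -0.09] 0.0 0.12
[-0.54  0.13  2.01  0.64  0.9   0.03] 0.0 0.12
[-0.54  0.17  1.95  0.52  0.92  0.14] 0.0 0.12
[-0.54  0.22  1.88  0.4   0.94  0.25] 0.0 0.12
[-0.54  0.27  1.81  0.29  0.97  0.36] 0.0 0.11
[-0.54  0.32  1.73  0.19  1.02  0.45] 0.0 0.1
[-0.54  0.38  1.66  0.09  1.07  0.53] 0.0 0.1
[-0.54  0.44  1.58 -0.    1.12  0.61] 0.0 0.09
54
shift [ 0.089 -0.254 -0.06 ] rv [-29.3  27.3  13.4]
[-0.54  0.09  2.07  0.76  0.92 -0.15] 0.0 0.13
[-0.55  0.14  2.    0.63  0.94 -0.1 ] 0.0 0.12
[-0.55  0.19  1.93  0.52  0.97 -0.06] 0.0 0.12
[-0.55  0.24  1.86  0.41  1.   -0.02] 0.0 0.11
[-0.55  0.29  1.78  0.3   1.03  0.02] 0.0 0.11
[-0.55  0.34  1.72  0.2   1.06  0.05] 0.0 0.1
[-0.55  0.39  1.65  0.1   1.09  0.07] 0.0 0.1
[-0.54  0.44  1.58 -0.    1.12  0.09] 0.0 0.1
```

Emit:
step_arm --increments '[[[0.003,-0.025,0.02,-2.5,2.7,-0.6],[0.007,-0.07,0.035,-5,5.4,-1.2],[0.01,-0.105,0.053,-7.4,8,-1.7],[0.014,-0.141,0.071,-9.8,10.7,-2.3]]]'

```text
time_s: 15.3
eef_pos: [0.446, 0.1397, 0.2267]
ee_rot: [0.831, 0.32, 0.423, -0.168]
contact_force: [-0.5, 1.3, -1.8]
width: 1.0
```

Emit:
step_arm --increments '[[[0.003,-0.035,0.018,-2.5,2.7,-0.6],[0.007,-0.07,0.035,-5,5.4,-1.2],[0.01,-0.105,0.053,-7.4,8,-1.7],[0.014,-0.141,0.071,-9.8,10.7,-2.3]]]'

```text
time_s: 15.8
eef_pos: [0.4596, -0.0009, 0.2978]
ee_rot: [0.884, 0.322, 0.318, -0.118]
contact_force: [0.6, 0.0, -0.5]
width: 1.001
```

Emit:
step_arm --increments '[[[0.011,-0.032,-0.008,-2.7,4.3,-1.9],[0.022,-0.064,-0.015,-5.3,8.5,-3.8],[0.033,-0.095,-0.022,-8,12.8,-5.7],[0.045,-0.127,-0.03,-10.7,17,-7.7]]]'

```text
time_s: 16.3
eef_pos: [0.5052, -0.1276, 0.2664]
ee_rot: [0.948, 0.269, 0.16, -0.06]
contact_force: [0.9, -0.1, 0.4]
width: 1.0
```

```bash
cat > t10.py <<'E'
from ik import *
s=log(); p0=s['eef_pos']; T0=R.from_quat(s['ee_rot']); q=np.array(s['q'])
T1=orient(24,180); p1=np.array([.549,-.254,.21]); print((p1-p0).round(4),(T1*T0.inv()).as_rotvec(degrees=True).round(2))
E
python3 t10.py
```

```text
16.3 q [-0.54   0.227  1.877  0.395  0.94   0.259] p [ 0.5052 -0.1276  0.2664] F [ 0.9 -0.1  0.4] w 1.0
x [0.804 0.491 0.335] y [ 0.529 -0.848 -0.029] z [ 0.27   0.2   -0.942]
[ 0.0438 -0.1264 -0.0564] [-10.63  16.54  -7.61]
```

Emit:
step_arm --increments '[[[0.011,-0.032,-0.01,-2.7,4.1,-1.9],[0.022,-0.064,-0.02,-5.3,8.3,-3.8],[0.033,-0.096,-0.03,-8,12.4,-5.7],[0.044,-0.126,-0.045,-10.6,16.5,-7.6],[0.044,-0.126,-0.056,-10.6,16.5,-7.6]]]'

```text
time_s: 16.92
eef_pos: [0.5495, -0.2532, 0.2088]
ee_rot: [0.978, 0.209, 0.001, -0.001]
contact_force: [0.1, 0.6, -0.9]
width: 0.999
```

Emit:
step_arm --increments '[[[0,0,0,0,0,0]]]'

```text
time_s: 17.05
eef_pos: [0.5479, -0.2518, 0.2098]
ee_rot: [0.978, 0.209, 0.001, -0.001]
contact_force: [-0.7, -0.1, 0.1]
width: 0.998
```

```bash
cat >> t10.py <<'E'
c=snap('wrist','w10.png'); print(proj(c,[[.549,-.254,.125]]))
E
python3 t10.py
```

```text
17.05 q [-0.542  0.464  1.621  0.004  1.056  0.606] p [ 0.5479 -0.2518  0.2098] F [-0.7 -0.1  0.1] w 0.998
x [0.913 0.409 0.003] y [ 0.409 -0.913 -0.002] z [ 0.002  0.003 -1.   ]
[ 0.0011 -0.0022  0.0002] [-0.17  0.13 -0.13]
[[282.73923744 217.16227191]]
```

View pics/w10.png

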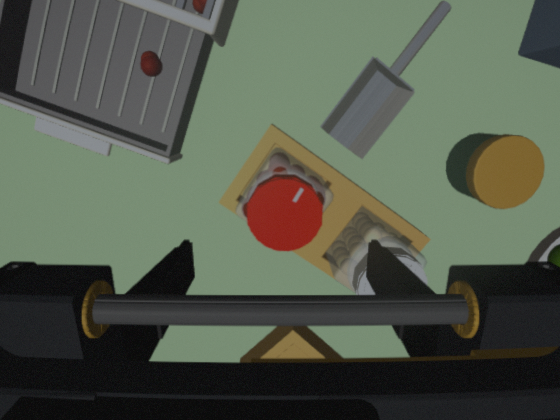

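The wrist view shows the red cap at (285,213), its white dash at (298,194), the sugar jar at (390,270), and the stand edges. I'll measure the cap centre and dash yaw from it.

```bash
cat > t11.py <<'E'
from h import *
c=snap('wrist'); h=cv2.cvtColor(c['color'],cv2.COLOR_RGB2HSV)
m=(((h[:,:,0]<8)|(h[:,:,0]>172))&(h[:,:,1]>150)&(h[:,:,2]>110)).astype(np.uint8); k=np.zeros_like(m); k[160:265,235:335]=m[160:265,235:335]
ct=max(cv2.findContours(k,0,1)[0],key=cv2.contourArea); hull=cv2.convexHull(ct)
P=onz(c,hull.reshape(-1,2),.125)[:,:2]; (cc,rr)=cv2.minEnclosingCircle((P*1000).astype(np.float32)); print('cap centre',cc,rr)
Pe=cv2.fitEllipse((onz(c,ct.reshape(-1,2),.125)[:,:2]*1000).astype(np.float32)); print(Pe)
ins=np.zeros_like(m); cv2.fillPoly(ins,[hull],1); ins=cv2.erode(ins,np.ones((7,7)))
d=(ins>0)&(h[:,:,1]<150); ys,xs=np.nonzero(d); print(len(xs),xs.mean(),ys.mean())
D=onz(c,np.c_[xs,ys],.125)[:,:2]; mu=D.mean(0); u,s,v=np.linalg.svd(D-mu); a=v[0]; a=a*np.sign(a[0]); print('dash dir deg',np.degrees(np.arctan2(a[1],a[0])),s, 'from centre',np.degrees(np.arctan2(mu[1]-Pe[0][1]/1000,mu[0]-Pe[0][0]/1000)))
E_=onz(c,[[272,125],[427,238],[221,202]],.036); v=E_[1]-E_[0]; print('stand',E_.round(4).tolist(),'yaw',np.degrees(np.arctan2(v[1],v[0]))+90, np.linalg.norm(v)); v=E_[0]-E_[2]; print(np.degrees(np.arctan2(v[1],v[0])))
im=c['color'][110:280,200:450,::-1]; cv2.imwrite('pics/w11.png',cv2.resize(im,None,fx=3.2,fy=3.2,interpolation=cv2.INTER_CUBIC))
E
python3 t11.py
```

```text
cap centre (551.4067993164062, -254.0498809814453) 30.35016441345215
((551.0787963867188, -254.42124938964844), (58.33272933959961, 58.875370025634766), 173.20713806152344)
88 297.22727272727275 194.39772727272728
dash dir deg -6.214414696158788 [0.03529806 0.01109743] from centre -7.998280612110866
stand [[0.6076, -0.2171, 0.036], [0.5677, -0.42, 0.036], [0.5136, -0.1998, 0.036]] yaw -11.128786869598073 0.20682519599843277
-10.406265412158824
```

View pics/w11.png

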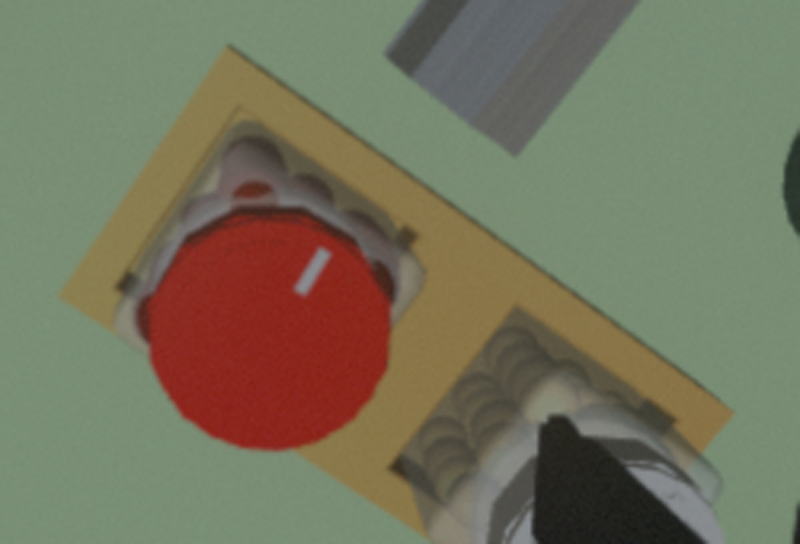

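Cap centre is ≈ (0.550, -0.254), cap yaw ≈ -7°, and stand yaw ≈ -10.7°, so the starting angle is ≈ 4° as described. I'll align the jaws to the flats (tool x at 23°) and descend.

Emit:
step_arm --increments '[[[0.001,-0.001,-0.03,0,0,-0.5],[0.002,-0.002,-0.06,0,0,-1],[0.002,-0.002,-0.085,0,0,-1],[0.002,-0.002,-0.1,0,0,-1],[0.002,-0.002,-0.11,0,0,-1]]]'

```text
time_s: 17.77
eef_pos: [0.5505, -0.2548, 0.1018]
ee_rot: [0.98, 0.2, 0.003, 0.001]
contact_force: [-0.2, 0.0, -0.4]
width: 1.002
```

Emit:
step_arm --increments '[[[0,0,0,0,0,0]]]'

```text
time_s: 17.9
eef_pos: [0.5504, -0.2548, 0.1018]
ee_rot: [0.98, 0.2, 0.002, 0.001]
contact_force: [-0.4, -0.1, -0.7]
width: 1.0
```

```bash
python3 -c "
from h import *
s=log(); print(s['moment'].round(2)); snap('wrist','w12.png'); c=snap('scene'); cv2.imwrite('pics/s12.png',cv2.resize(c['color'][140:240,130:280,::-1],None,fx=5,fy=5))"
```

```text
17.9 q [-0.544  0.593  1.72   0.003  0.824  0.623] p [ 0.5504 -0.2548  0.1018] F [-0.4 -0.1 -0.7] w 1.0
x [0.92  0.392 0.004] y [ 0.392 -0.92   0.002] z [ 0.005 -0.    -1.   ]
[-0.01  0.02 -0.06]
```

View pics/w12.png

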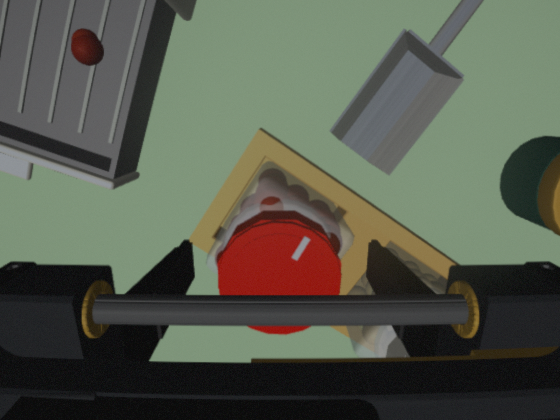

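View pics/s12.png

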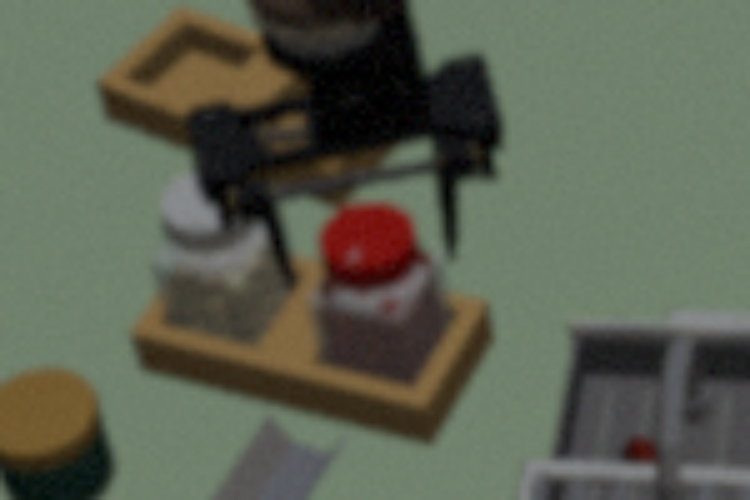

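The cap is centred (279) between the fingers. I'll drop 2 mm and close.

Emit:
step_arm --increments '[[[0,0,-0.002,0,0,0],[0,0,-0.002,0,0,0],[0,0,-0.002,0,0,0],[0,0,-0.002,0,0,0],[0,0,-0.002,0,0,0]]]' --gripper 0

```text
time_s: 18.62
eef_pos: [0.5502, -0.2546, 0.0997]
ee_rot: [0.98, 0.2, 0.002, 0.0]
contact_force: [-0.5, 2.7, 2.2]
width: 0.629
```

```bash
python3 -c "
from h import *
s=log(); print(s['moment'].round(2)); snap('wrist','w13.png')"
```

```text
18.62 q [-0.543  0.596  1.722  0.003  0.82   0.623] p [ 0.5502 -0.2546  0.0997] F [-0.5  2.7  2.2] w 0.629
x [0.92  0.392 0.004] y [ 0.392 -0.92   0.002] z [ 0.005  0.    -1.   ]
[0.41 0.13 0.05]
```

View pics/w13.png

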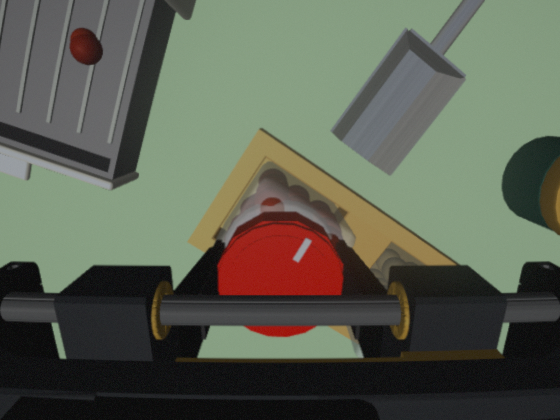

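The opening reads 59.8 mm, so the jaws sit on the flats. I'll start unscrewing anticlockwise.

Emit:
step_arm --increments '[[[0,0,0,0,0,3],[0,0,0,0,0,7],[0,0,0,0,0,11],[0,0,0,0,0,15],[0,0,0,0,0,15]]]'

```text
time_s: 19.3
eef_pos: [0.5502, -0.2547, 0.0998]
ee_rot: [0.946, 0.326, 0.002, 0.0]
contact_force: [-2.8, 3.7, 4.2]
width: 0.628
```

```bash
cat > t14.py <<'E'
from h import *
import sys
s=log(); print(s['moment'].round(2)); snap('wrist',sys.argv[1])
E
python3 t14.py w14.png
```

```text
19.3 q [-0.544  0.596  1.721  0.005  0.821  0.36 ] p [ 0.5502 -0.2547  0.0998] F [-2.8  3.7  4.2] w 0.628
x [0.788 0.616 0.004] y [ 0.616 -0.788  0.002] z [ 0.005  0.001 -1.   ]
[ 0.6   0.37 -0.18]
```

View pics/w14.png

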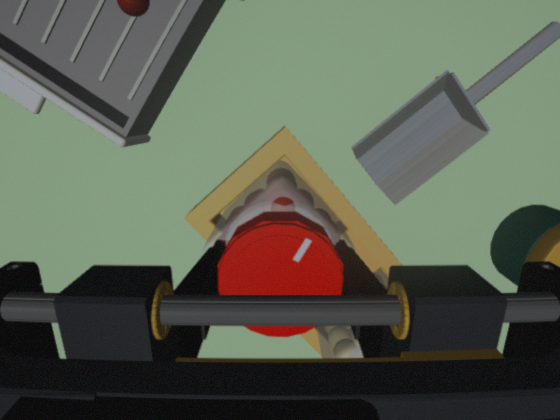

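The dash stays fixed at (302,250) in the gripper view, so the cap turns with the jaws.

Emit:
step_arm --increments '[[[0,0,0,0,0,5],[0,0,0,0,0,10],[0,0,0,0,0,15],[0,0,0,0,0,20],[0,0,0,0,0,25]]]'

```text
time_s: 19.98
eef_pos: [0.5501, -0.2545, 0.1001]
ee_rot: [0.852, 0.523, 0.002, -0.001]
contact_force: [-4.1, 4.5, 8.0]
width: 0.628
```

Emit:
step_arm --increments '[[[0,0,0,0,0,3],[0,0,0,0,0,6],[0,0,0,0,0,6]]]'

```text
time_s: 20.35
eef_pos: [0.5501, -0.2546, 0.1003]
ee_rot: [0.824, 0.566, 0.002, -0.001]
contact_force: [-4.5, 5.4, 10.3]
width: 0.626
```

Emit:
step_arm --increments '[[[0,0,0,0,0,3],[0,0,0,0,0,3]]]'

```text
time_s: 20.6
eef_pos: [0.5501, -0.2546, 0.1003]
ee_rot: [0.809, 0.588, 0.002, -0.001]
contact_force: [-4.5, 4.7, 11.0]
width: 0.63
```

Emit:
step_arm --increments '[[[0,0,0,0,0,3],[0,0,0,0,0,3]]]'

```text
time_s: 20.85
eef_pos: [0.5501, -0.2546, 0.1004]
ee_rot: [0.793, 0.609, 0.002, -0.001]
contact_force: [-5.1, 4.0, 10.3]
width: 0.628
```

```bash
python3 t14.py w15.png
```

```text
20.85 q [-0.545  0.596  1.72   0.007  0.826 -0.287] p [ 0.5501 -0.2546  0.1004] F [-5.1  4.  10.3] w 0.628
x [0.259 0.966 0.005] y [ 0.966 -0.259  0.002] z [ 0.003  0.004 -1.   ]
[ 0.89  0.8  -0.32]
```

Emit:
step_arm --increments '[[[0,0,0,0,0,3],[0,0,0,0,0,3]]]'

```text
time_s: 21.15
eef_pos: [0.55, -0.2546, 0.1004]
ee_rot: [0.777, 0.629, 0.002, -0.001]
contact_force: [-5.7, 5.4, 10.7]
width: 0.624
```

Emit:
step_arm --increments '[[[0,0,0,0,0,3],[0,0,0,0,0,3]]]'

```text
time_s: 21.4
eef_pos: [0.5501, -0.2546, 0.1004]
ee_rot: [0.76, 0.649, 0.002, -0.001]
contact_force: [-5.4, 5.2, 11.9]
width: 0.631
```

```bash
python3 t14.py w16.png
```

```text
21.4 q [-0.545  0.596  1.719  0.007  0.827 -0.392] p [ 0.5501 -0.2546  0.1004] F [-5.4  5.2 11.9] w 0.631
x [0.157 0.988 0.005] y [ 0.988 -0.157  0.002] z [ 0.003  0.005 -1.   ]
[ 0.84  0.88 -0.32]
```

View pics/w16.png

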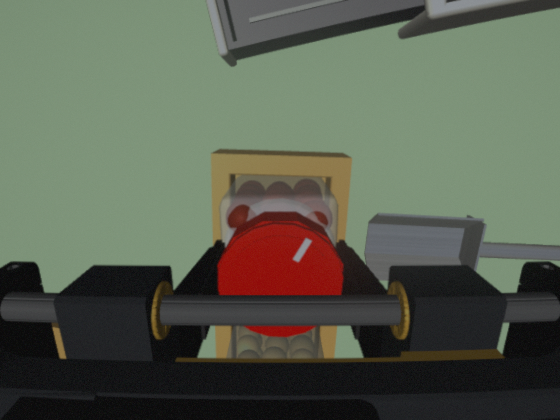

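Emit:
step_arm --increments '[[[0,0,0,0,0,3],[0,0,0,0,0,3]]]'

```text
time_s: 21.7
eef_pos: [0.55, -0.2546, 0.1004]
ee_rot: [0.743, 0.669, 0.002, -0.001]
contact_force: [-5.0, 5.1, 11.6]
width: 0.624
```

Emit:
step_arm --increments '[[[0,0,0,0,0,3],[0,0,0,0,0,3]]]'

```text
time_s: 21.95
eef_pos: [0.55, -0.2546, 0.1004]
ee_rot: [0.725, 0.688, 0.002, -0.001]
contact_force: [-6.0, 5.2, 11.2]
width: 0.629
```

```bash
python3 t14.py w17.png; python3 - <<'E'
from h import *
c=snap('wrist'); h=cv2.cvtColor(c['color'],cv2.COLOR_RGB2HSV)
d=(h[:,:,1]<150)&(h[:,:,2]>90); k=np.zeros_like(d); k[232:270,285:325]=d[232:270,285:325]; 
ys,xs=np.nonzero(k); D=onz(c,np.c_[xs,ys],.126)[:,:2]; u,s,v=np.linalg.svd(D-D.mean(0)); print(len(xs),np.degrees(np.arctan2(v[0,1],v[0,0]))%180)
c_=snap('scene'); cv2.imwrite('pics/s17.png',cv2.resize(c_['color'][140:240,130:280,::-1],None,fx=5,fy=5))
E
```

```text
21.95 q [-0.545  0.596  1.719  0.007  0.828 -0.497] p [ 0.55   -0.2546  0.1004] F [-6.   5.2 11.2] w 0.629
x [0.053 0.999 0.005] y [ 0.999 -0.053  0.002] z [ 0.002  0.005 -1.   ]
[ 0.85  0.91 -0.33]
206 56.9894579986355
```

View pics/w17.png

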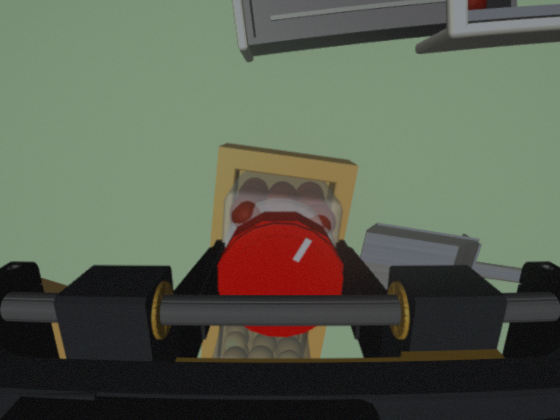

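View pics/s17.png

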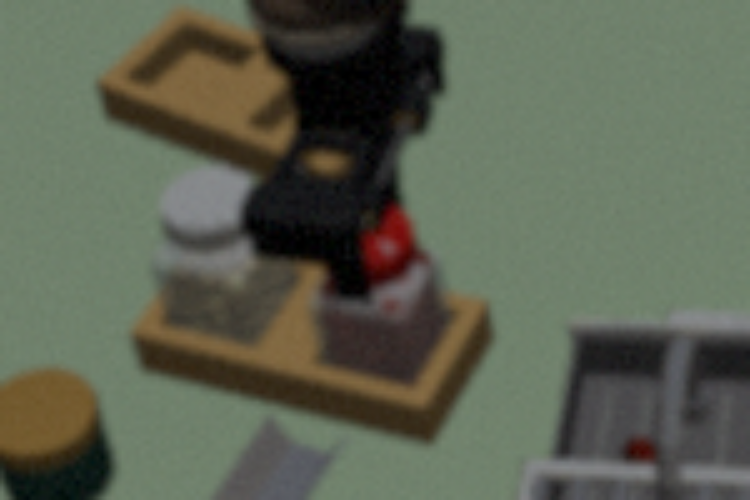

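The dash yaw measures 57.0°, matching the tool turn of 64° with no slip. The cap/jar angle is therefore about 65–68°, past the 56° release. The upward force rose from about 10 to 11–12 N. I'll add 3° for margin, then lift in small steps and watch for any pull on the jar.

Emit:
step_arm --increments '[[[0,0,0,0,0,3],[0,0,0,0,0,3]]]'

```text
time_s: 22.35
eef_pos: [0.55, -0.2546, 0.1004]
ee_rot: [0.707, 0.707, 0.002, -0.001]
contact_force: [-5.5, 4.9, 10.7]
width: 0.628
```

Emit:
step_arm --increments '[[[0,0,0.001,0,0,0],[0,0,0.002,0,0,0],[0,0,0.002,0,0,0]]]'

```text
time_s: 22.72
eef_pos: [0.5504, -0.2549, 0.1018]
ee_rot: [0.707, 0.707, 0.002, -0.001]
contact_force: [-2.7, 2.9, 5.7]
width: 0.627
```

Emit:
step_arm --increments '[[[0,0,0.001,0,0,0],[0,0,0.002,0,0,0],[0,0,0.002,0,0,0]]]'

```text
time_s: 23.1
eef_pos: [0.5503, -0.2549, 0.1035]
ee_rot: [0.707, 0.707, 0.002, -0.001]
contact_force: [-1.1, 1.3, -1.2]
width: 0.63
```

```bash
python3 t14.py w18.png
```

```text
23.1 q [-0.545  0.592  1.716  0.007  0.834 -0.55 ] p [ 0.5503 -0.2549  0.1035] F [-1.1  1.3 -1.2] w 0.63
x [-0.001  1.     0.005] y [1.    0.001 0.002] z [ 0.002  0.005 -1.   ]
[ 0.13  0.12 -0.02]
```

Emit:
step_arm --increments '[[[0,0,0.001,0,0,0],[0,0,0.002,0,0,0],[0,0,0.003,0,0,0],[0,0,0.003,0,0,0]]]'

```text
time_s: 23.65
eef_pos: [0.5505, -0.255, 0.1069]
ee_rot: [0.707, 0.707, 0.002, -0.001]
contact_force: [-1.4, 0.9, -0.4]
width: 0.629
```

```bash
python3 t14.py w19.png; python3 - <<'E'
from h import *
c_=snap('scene'); cv2.imwrite('pics/s19.png',cv2.resize(c_['color'][140:240,130:280,::-1],None,fx=5,fy=5))
E
```

```text
23.65 q [-0.545  0.588  1.713  0.007  0.841 -0.55 ] p [ 0.5505 -0.255   0.1069] F [-1.4  0.9 -0.4] w 0.629
x [-0.001  1.     0.004] y [1.    0.001 0.003] z [ 0.003  0.004 -1.   ]
[ 0.12  0.17 -0.02]
```

View pics/s19.png

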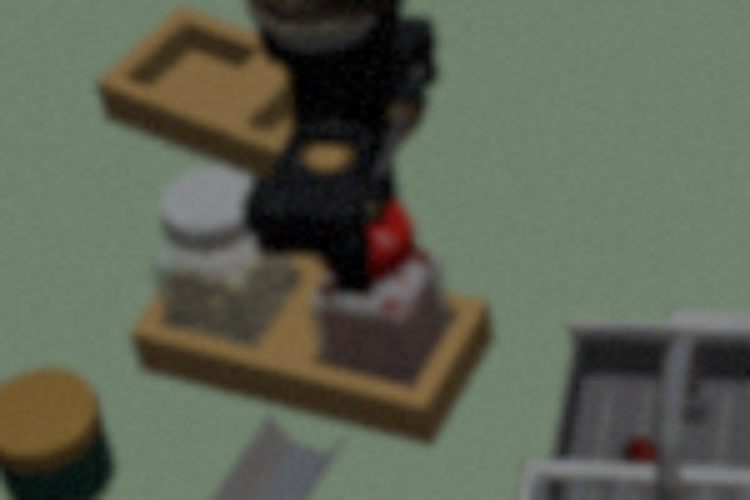

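View pics/w19.png

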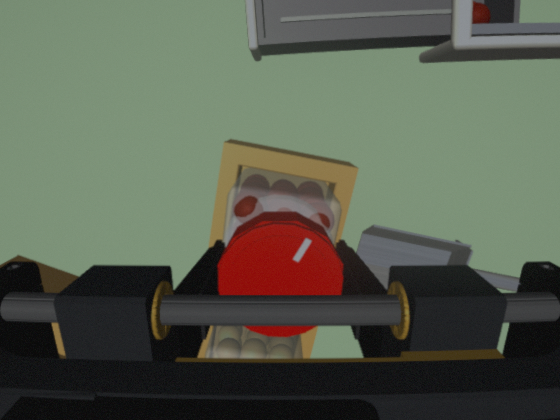

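The force stays near zero, the jar is still seated, and the cap is rising freely. I'll lift it to about 16 mm above the seal.

Emit:
step_arm --increments '[[[0,0,0.004,0,0,0],[0,0,0.008,0,0,0],[0,0,0.012,0,0,0]]]'

```text
time_s: 24.12
eef_pos: [0.5506, -0.255, 0.1192]
ee_rot: [0.707, 0.707, 0.002, -0.0]
contact_force: [0.1, 0.4, -0.5]
width: 0.63
```

Emit:
step_arm --increments '[[[0,0,0.004,0,0,0],[0,0,0.008,0,0,0],[0,0,0.012,0,0,0],[0,0,0.015,0,0,0],[0,0,0.015,0,0,0]]]'

```text
time_s: 24.75
eef_pos: [0.5505, -0.2549, 0.134]
ee_rot: [0.707, 0.707, 0.002, -0.001]
contact_force: [-0.6, -0.5, -1.1]
width: 0.628
```

Emit:
step_arm --increments '[[[0,0,0,0,0,0],[0,0,0,0,0,0]]]'

```text
time_s: 25.0
eef_pos: [0.5503, -0.2549, 0.1336]
ee_rot: [0.707, 0.707, 0.002, -0.001]
contact_force: [0.8, -0.5, -0.2]
width: 0.627
```

```bash
python3 t14.py w20.png; python3 - <<'E'
from h import *
c_=snap('scene'); cv2.imwrite('pics/s20.png',cv2.resize(c_['color'][130:310,140:420,::-1],None,fx=2.8,fy=2.8))
cv2.imwrite('pics/s20b.png',cv2.resize(c_['color'][150:235,150:250,::-1],None,fx=7,fy=7,interpolation=cv2.INTER_CUBIC))
c_=snap('top'); cv2.imwrite('pics/t20.png',cv2.resize(c_['color'][80:260,80:480,::-1],None,fx=2,fy=2))
E
```

```text
25.0 q [-0.545  0.554  1.691  0.006  0.897 -0.55 ] p [ 0.5503 -0.2549  0.1336] F [ 0.8 -0.5 -0.2] w 0.627
x [-0.001  1.     0.005] y [1.    0.001 0.002] z [ 0.002  0.005 -1.   ]
[-0.08 -0.09 -0.01]
```

View pics/s20.png

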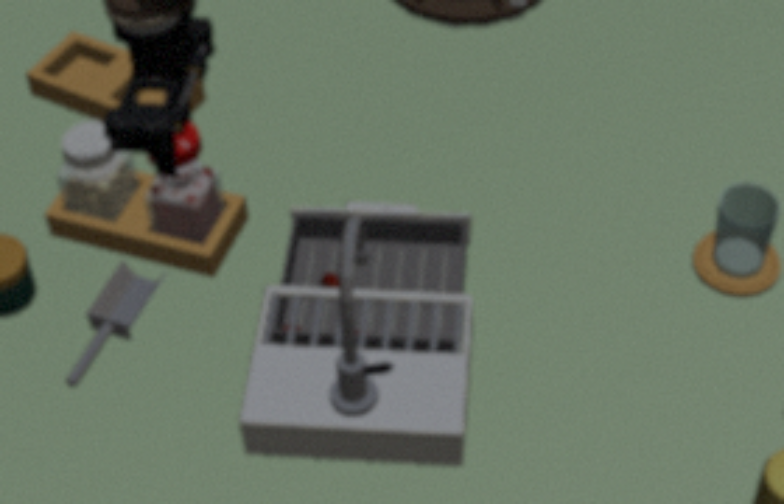

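View pics/s20b.png

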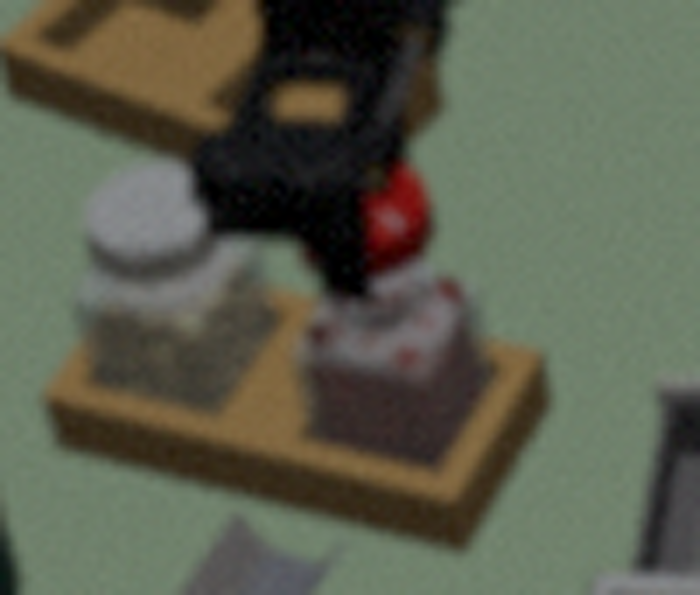

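View pics/t20.png

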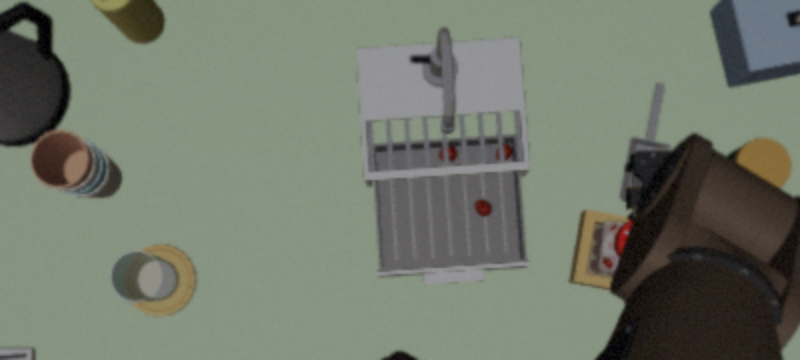

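View pics/w20.png

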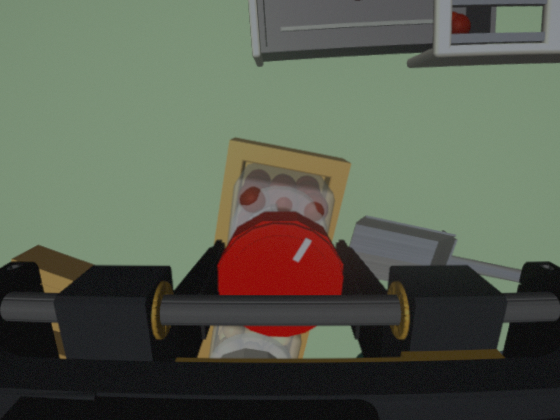

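The jar is seated, and the cap is held level about 15 mm above its seal with the open neck visible below it. Three plums are in the tray (top-view crop (448,153), (505,152), (483,207)), and the tumbler stands on the coaster (155,280). I'll hand in the job now.

```bash
python3 -c "
from bench import sign_off
print(sign_off())"
```

```text
the job is handed in; nothing more can be done
None
```

The job is done and handed in at about 25 s of the 61 s allowed; `sign_off` gave no verdict.

- **Plums and tumbler:** I tipped the tumbler to about 114° and all three plums dropped into the drip tray. I then stood it on the coaster and let go. In the last pictures it is upright, about 5 mm off centre.
- **Red cap:** I turned it about 67° anticlockwise. Three degrees before the end, the dash on top matched the tool's turn, so the cap had not slipped in the jaws. I then lifted it straight up, and the grip reads 59.6 mm, which is the cap's width.
- **Last checks:** By the arm's reading the cap is level and about 15 mm above the seal, with about 0 N on the tool. The jar is still in its well. The sugar jar, cups and scoop look unmoved.
- **Less certain:** I saw no clear 2–5 N jump when the threads let go; the force only rose from about 10 to 12 N. I judged the release by the angle (about 68–71° between cap and jar) and by the free lift. The plum positions and tumbler tilt were judged from pictures, not measured.

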